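Run a batch of culture dishes through the plate imager

ROBOT

A 6-joint arm with a two-finger parallel gripper is mounted at the origin on the work surface. World frame = base frame: x ahead of the robot, y to its left, z up, the work surface at z = 0. Lengths are in m, angles in rad, forces in N, time in s.
With the tool pointing down it reaches from about 0.25 to 0.725 m from the base axis. Payload 4 kg.
Tool frame: the origin (TCP) lies midway between the tips of the shut fingers; the grasp point (between the pads) lies 19 mm behind it; x points along the fingers, y is the direction in which the jaws open and shut, and the axes are right-handed (so a half turn about x gives the same grasp; the last joint's range is limited). The gripper opens to 85 mm and grips with 20 to 120 N. Pads are 22 mm wide; open, the fingers measure 114 mm over their backs; the gripper's body (76 mm by 85 mm) begins 54 mm behind the grasp point. The pads swing forward as they close: fully open they stand 13 mm farther back than shut.
Start: joints at [1.206, 0.241, 0.005, 1.335, 0, 1.571], TCP at [0.178, 0.467, 0.231] pointing down, gripper open.
Joint ranges: [-2.72, 2.72], [-1.05, 1.87], [-1.09, 1.28], [-1.99, 2.15], [-1.42, 1.44], [-3.14, 3.14]. Speed limits (rad/s): [2.79, 2.79, 3.14, 3.14, 3.14, 3.14].

INTERFACE

Orientations are given as a rotation vector (axis times angle).
In Python, from workcell import r gives the robot as it stands.
- The arm moves only by the shell command python3 -m pendant 'ROWS'. ROWS is JSON, a list of rows, each a list of 7 numbers: the turn, a rotation vector about the tool's x, y, z in degrees, then the shift along the tool's x, y, z in cm, then the closure, from 0 (fully open) to 1 (shut). A call has 1 to 10 rows; each row shifts and turns the pose as measured when the row begins, along the tool's axes as they then stand; what a row does not reach is not made up. A row lasts 1/12 s, in which the tool goes at most 41.7 mm and 7.16 degrees, less where a joint would pass 70% of its speed; a pose out of reach is approached as far as the arm can. A call with a gripper value outside its range is refused whole. The fingers move at their own pace and stop on an object; the grip force is fixed at half the most. Time passes only in rows, so rows that do not move let the fingers close. It gives the time, the measured TCP pose, the force and the opening at its end, in the units of the state.
- r.observe(): the state, without advancing time (a new reading comes with each control period).
- r.grab_frame(name): name is "scene" or "top"; returns a dict with "frame" (384x512x3 uint8, red, green, blue), "K" (3x3 intrinsics, pixels), "k1" (the pictures are not rectified: a ray, as slopes to the right and down, at radius r is drawn at 1 + k1 r^2 times it, then the intrinsics apply), "view" (4x4, takes a point from world to camera coordinates). Camera axes: x right, y down, z forward; pixel columns grow to the right and rows downward; lengths in m; the calibration is good to about 2 mm. A picture is of the moment at which its call begins. There is no depth.
- r.hand_in(): hands the job in, once; it reports no verdict.
Trained networks look in the newest picture that a camera, given by its name, has taken for a name from the list of things; names that differ only in an ending like _2 or _b are one class to them, and where a whole thing is asked for, a point or a joint stands for the part that bears it (a point fixed in the world has none). Each returns a list of dicts, best first, with "confidence" (0 to 1); they miss things now and then, are a little off and sometimes report something else, mostly with a low value. They report only what shows in the picture. A call takes as long as a camera call.
- r.recognise(query, camera): "centre" ([row, column] in pixels, amid what is visible of it).
- r.landmark_of(query, camera): "centre" ([row, column] in pixels: a listed point, or the origin of a listed thing).
The state is a dict: "time": time; "qpos": joint angles; "joint_vel": joint speeds; "joint_torque": joint torques, N m; "tcp_pos": TCP position; "eef_rot": TCP orientation; "contact_force": force on the tool from outside, world axes, zero at the start; "torque": the same for the moment, N m; "gripper_width": opening from 0.0 (shut) to 1.0 (fully open).
Only numpy, scipy, OpenCV 4.12 (cv2) and the standard library are available. Lean on these libraries where they do the work, as an engineer would, in place of code of your own. Each camera call takes 0.05 s, during which the arm holds its last target. There are 200 camera calls.

TASK

Get the plate imager's rail ready: put everything that was left lying on the rail onto the green mat, and lay every small culture dish flat in the carrier, one to a bay, while the carrier waits at the green load station. Then move the carrier on to the yellow imaging station until it clicks in, slide the lamp dimmer to the orange mark, leave it there for two seconds, slide it fully back to off (the red dot), and only then move the carrier on to the blue unload station so that it clicks in. Leave the other things on the bench where they are, and if something slips or gets knocked, put it right.

Things in the scene. Friction and masses are not known exactly. Their poses are not given: they have to be found in the camera images.
- rail: Imager rail: an aluminium deck 150 mm (its x) by 480 mm (its y) by 14 mm high, fixed to the bench; its place and yaw vary. Origin: centre of its underside; x points away from the robot. Things left on it stand on its flat top, 14 mm above the bench, in the carrier's way.
- green_stripe (a point): Green stripe on the near part of the deck, 24 x 14 mm: the load station, where the carrier starts.
- yellow_stripe (a point): Yellow stripe (14 mm wide) on the near part of the deck: the imaging station. When the carrier is in a station its red handle stands over that station's stripe. The green stripe (load) lies 120 mm towards rail +y of it.
- blue_stripe (a point): Blue stripe on the deck: the unload station, 120 mm beyond the yellow one towards the rail's -y.
- camera_post (a point): Top of a thin post with a camera head, 147 mm tall, fixed just beyond the far edge of the deck at its middle, 110 mm from the rail's centre line (the head 34 x 36 mm, nearest part 85 mm from the centre line). Keep clear of it.
- carrier (a joint): Travel of the carrier along the rail, in m: 0 load (the start), 0.12 imaging, 0.24 unload; it grows towards the rail's -y. End stops at -0.004 and 0.244. Friction 0.8 N; at each station a spring ball detent pulls it to the exact place from about 4 mm and takes about 5 N to leave; elsewhere it stays where it is left.
- carrier_mid (a point): Centre of the top of the carrier's plate, 26 mm above the bench: a grey plate 76 mm (rail x) by 220 mm (rail y), 8 mm thick, its underside 18 mm above the bench. On it three bays in a row along rail y, each 68 mm square, between white ribs 4 mm high and 4 mm thick, open above.
- carrier_handle (a point): Centre of the top of the carrier's red handle, 86 mm above the bench: an upright block 26 mm (rail x) by 16 mm (rail y), 60 mm tall above the carrier's plate, on a bracket on the robot's side: 62 mm towards rail -x and 36 mm towards rail +y from the carrier's centre. Moves with the carrier; axes as the rail's.
- bay0 (a point): Centre of the floor of the carrier's bay at its rail +y end, 26 mm above the bench; moves with the carrier. A dish may go in any bay.
- bay1 (a point): Centre of the floor of the carrier's middle bay, 72 mm from the others.
- bay2 (a point): Centre of the floor of the carrier's bay at its rail -y end.
- dimmer (a joint): Position of the lamp dimmer's grip along its track, in m: 0 = off (the end with the red dot) to 0.12 = full (the end with the yellow bar), growing along +y of the track. Friction 1.5 N; it stays where it is left.
- dimmer_base: White dimmer track, 40 mm (its x) by 170 mm (its y) by 14 mm high, fixed to the bench, place and yaw vary (it may be on the left or the right side). Origin: centre of its underside; the grip's centre is on its x = 0 line, at y = joint value - 0.060.
- dimmer_top (a point): Centre of the top of the dimmer's black grip, 54 mm above the bench. The grip is 28 mm along the track's x, 20 mm along the track and 40 mm tall.
- mark: Orange pointer block, 18 x 8 (along the track) x 10 mm, fixed on the bench beside the dimmer track, on its -x side, 31 mm from the track's centre line; the grip's centre must come level with it along the track. Origin: centre of its underside; its y axis runs along the track.
- mat: Thin green mat, 180 mm (its x) by 200 mm (its y), 4 mm thick, fixed to the bench; place and yaw vary (left or right side). Origin: centre of its underside.
- dish0: Small lidded culture dish, amber with a pale lid, a disc 60 mm in diameter and 20 mm high, about 35 g. Origin: centre of its underside, z up. Lies on the bench between robot and rail at the start; may be absent.
- dish1: Small lidded culture dish, amber with a pale lid, a disc 60 mm in diameter and 20 mm high, about 35 g. Origin: centre of its underside, z up. Lies on the bench between robot and rail at the start; may be absent.
- dish2: Small lidded culture dish, amber with a pale lid, a disc 60 mm in diameter and 20 mm high, about 35 g. Origin: centre of its underside, z up. Lies on the bench between robot and rail at the start; may be absent.
- bottle: Square sample bottle with pale yellow contents, 48 x 48 mm and 48 mm high, with a round white cap 32 mm in diameter that reaches 66 mm. Origin: centre of its underside, z up. Starts on the rail; may be absent.
- tipbox: Pipette-tip box, blue with a pale lid, 58 x 58 mm and 50 mm high (the lid part 56 mm wide). Origin: centre of its underside, z up. Starts on the rail; may be absent.
- timer: White lab timer lying flat, 44 mm (its x) by 60 mm (its y) and 24 mm high, with three red keys. Origin: centre of its underside, z up. Starts on the rail; may be absent.
- big_dishes: Bystander: stack of large dishes, 90 mm in diameter, 73 mm high, beside the left end of the rail. Origin: centre of its underside.
- reagent: Bystander: round bottle with a blue cap, 60 mm in diameter, 120 mm high, beside the right end of the rail. Origin: centre of its underside.

How it is judged:
On the way, in this order (a step that is already met when the one before it is completed fails the run):
1. rail cleared onto the mat and every dish in a bay, the carrier still at the load station ((horizontal distance between dish0 and bay0 below 0.01 m or horizontal distance between dish0 and bay1 below 0.01 m or horizontal distance between dish0 and bay2 below 0.01 m) and ((angle between dish0's own z axis and vertical below 0.12 rad and z of dish0 in the frame of bay1 below 0.004 m) or (angle between dish0's own z axis and vertical above 3.02 rad and z of dish0 in the frame of bay1 below 0.024 m)) and (horizontal distance between dish1 and bay0 below 0.01 m or horizontal distance between dish1 and bay1 below 0.01 m or horizontal distance between dish1 and bay2 below 0.01 m) and ((angle between dish1's own z axis and vertical below 0.12 rad and z of dish1 in the frame of bay1 below 0.004 m) or (angle between dish1's own z axis and vertical above 3.02 rad and z of dish1 in the frame of bay1 below 0.024 m)) and (horizontal distance between dish2 and bay0 below 0.01 m or horizontal distance between dish2 and bay1 below 0.01 m or horizontal distance between dish2 and bay2 below 0.01 m) and ((angle between dish2's own z axis and vertical below 0.12 rad and z of dish2 in the frame of bay1 below 0.004 m) or (angle between dish2's own z axis and vertical above 3.02 rad and z of dish2 in the frame of bay1 below 0.024 m)) and x of bottle in the frame of mat between -0.09 and 0.09 m and y of bottle in the frame of mat between -0.1 and 0.1 m and z of each of bottle, tipbox, timer in the frame of mat below 0.04 m and x of tipbox in the frame of mat between -0.09 and 0.09 m and y of tipbox in the frame of mat between -0.1 and 0.1 m and x of timer in the frame of mat between -0.09 and 0.09 m and y of timer in the frame of mat between -0.1 and 0.1 m and value of joint carrier between -0.003 and 0.003 m), for 0.2 s.
2. carrier in the imaging detent with the dishes aboard (value of joint carrier between 0.117 and 0.123 m and (horizontal distance between dish0 and bay0 below 0.01 m or horizontal distance between dish0 and bay1 below 0.01 m or horizontal distance between dish0 and bay2 below 0.01 m) and ((angle between dish0's own z axis and vertical below 0.12 rad and z of dish0 in the frame of bay1 below 0.004 m) or (angle between dish0's own z axis and vertical above 3.02 rad and z of dish0 in the frame of bay1 below 0.024 m)) and (horizontal distance between dish1 and bay0 below 0.01 m or horizontal distance between dish1 and bay1 below 0.01 m or horizontal distance between dish1 and bay2 below 0.01 m) and ((angle between dish1's own z axis and vertical below 0.12 rad and z of dish1 in the frame of bay1 below 0.004 m) or (angle between dish1's own z axis and vertical above 3.02 rad and z of dish1 in the frame of bay1 below 0.024 m)) and (horizontal distance between dish2 and bay0 below 0.01 m or horizontal distance between dish2 and bay1 below 0.01 m or horizontal distance between dish2 and bay2 below 0.01 m) and ((angle between dish2's own z axis and vertical below 0.12 rad and z of dish2 in the frame of bay1 below 0.004 m) or (angle between dish2's own z axis and vertical above 3.02 rad and z of dish2 in the frame of bay1 below 0.024 m))), for 0.2 s.
3. lamp at the orange mark for a second or more, carrier at imaging (value of joint carrier between 0.117 and 0.123 m and y of dimmer_top in the frame of mark between -0.005 and 0.005 m), for 1.2 s.
4. lamp back to off, carrier still at imaging (value of joint carrier between 0.117 and 0.123 m and value of joint dimmer below 0.006 m), for 0.2 s.
5. carrier in the unload detent (value of joint carrier between 0.237 and 0.243 m), for 0.2 s.
At the end, for the whole second after the job is handed in: Carrier within 3 mm of the unload station, dimmer within 6 mm of off, every dish present lying flat in a bay (within 10 mm of its centre, either side up), everything cleared from the rail resting directly on the mat with its centre over the mat, all at rest (all of step 5 and value of joint dimmer below 0.006 m and (horizontal distance between dish0 and bay0 below 0.01 m or horizontal distance between dish0 and bay1 below 0.01 m or horizontal distance between dish0 and bay2 below 0.01 m) and ((angle between dish0's own z axis and vertical below 0.12 rad and z of dish0 in the frame of bay1 below 0.004 m) or (angle between dish0's own z axis and vertical above 3.02 rad and z of dish0 in the frame of bay1 below 0.024 m)) and (horizontal distance between dish1 and bay0 below 0.01 m or horizontal distance between dish1 and bay1 below 0.01 m or horizontal distance between dish1 and bay2 below 0.01 m) and ((angle between dish1's own z axis and vertical below 0.12 rad and z of dish1 in the frame of bay1 below 0.004 m) or (angle between dish1's own z axis and vertical above 3.02 rad and z of dish1 in the frame of bay1 below 0.024 m)) and (horizontal distance between dish2 and bay0 below 0.01 m or horizontal distance between dish2 and bay1 below 0.01 m or horizontal distance between dish2 and bay2 below 0.01 m) and ((angle between dish2's own z axis and vertical below 0.12 rad and z of dish2 in the frame of bay1 below 0.004 m) or (angle between dish2's own z axis and vertical above 3.02 rad and z of dish2 in the frame of bay1 below 0.024 m)) and x of bottle in the frame of mat between -0.09 and 0.09 m and y of bottle in the frame of mat between -0.1 and 0.1 m and z of each of bottle, tipbox, timer in the frame of mat below 0.04 m and x of tipbox in the frame of mat between -0.09 and 0.09 m and y of tipbox in the frame of mat between -0.1 and 0.1 m and x of timer in the frame of mat between -0.09 and 0.09 m and y of timer in the frame of mat between -0.1 and 0.1 m and velocity of joint carrier below 0.01 m/s and linear speed of each of dish0, dish1, dish2, bottle, tipbox, timer below 0.02 m/s); the robot touches nothing.
It fails at once if bystander moved more than 4 cm (distance of any of big_dishes, reagent from where it was at the start of the episode above 0.04 m).
Of bottle, tipbox, timer only 2 to 3 are there at a start; the rules pass over those that are not, and their reading is None.
Of dish0, dish1, dish2 only 2 to 3 are there at a start; the rules pass over those that are not, and their reading is None.
At some moment in a run one of bottle, tipbox, timer may be knocked a few centimetres aside while the robot is not near it.
Once in a run the grip may slacken for a moment while it holds something.
It also fails if it takes over 208 s, if anything falls off the work surface, if the arm or the gripper's body presses on something with over 40 N, if the wrist force passes 120 N, or if a joint passes its speed limit or range.

## Working session

There is one attempt and no reset: what is moved stays moved. The work goes in short steps, Python scripts to look and compute and a shell command to move; the robot and the scene stay as the last step left them, time stands still between calls to the robot, and variables do not carry over. Pictures are saved under pics/ and viewed, about 12 in all and at most 16, crops included, and the job is handed in when it is done.

```bash
mkdir -p pics; ls; cat > h.py <<'E'
import numpy as np, cv2
from workcell import r
from scipy.spatial.transform import Rotation as R
def grab(cam,fn=None):
    f=r.grab_frame(cam)
    if fn: cv2.imwrite('pics/'+fn,cv2.cvtColor(f['frame'],cv2.COLOR_RGB2BGR))
    return f
def undist(f,rc):
    K=np.array(f['K']);k1=f['k1']
    d=np.array([(rc[1]-K[0,2])/K[0,0],(rc[0]-K[1,2])/K[1,1]]);u=d.copy()
    for _ in range(30): u=d/(1+k1*(u@u))
    return u
def at(f,rc,z):
    u=undist(f,rc);V=np.array(f['view']);Rm=V[:3,:3];c=-Rm.T@V[:3,3]
    d=Rm.T@np.array([u[0],u[1],1]);return c+d*(z-c[2])/d[2]
def px(f,p):
    V=np.array(f['view']);q=V[:3,:3]@np.array(p)+V[:3,3];u=q[:2]/q[2];u=u*(1+f['k1']*(u@u))
    K=np.array(f['K']);return np.array([K[1,1]*u[1]+K[1,2],K[0,0]*u[0]+K[0,2]])
E
python3 - <<'E'
from h import *
np.set_printoptions(precision=4,suppress=True)
Z=dict(rail=0,green_stripe=.014,yellow_stripe=.014,blue_stripe=.014,camera_post=.147,carrier_mid=.026,carrier_handle=.086,bay0=.026,bay1=.026,bay2=.026,dimmer_base=0,dimmer_top=.054,mark=0,mat=0,dish0=0,bottle=.014,tipbox=.014,timer=.014,big_dishes=0,reagent=0)
for cam in ('top','scene'):
    f=grab(cam,cam+'0.png')
    print(cam,f['view'])
    for n,z in Z.items():
        L=r.landmark_of(n,cam)
        for l in L[:4 if n=='dish0' else 2]:
            print(n,np.round(l['centre'],1),round(l['confidence'],2),at(f,l['centre'],z)[:2])
print(r.observe())
E
```

```text
pics
top [[-0.0214 -0.9998  0.0012  0.0049]
 [-0.9946  0.0212 -0.1012  0.582 ]
 [ 0.1012 -0.0034 -0.9949  1.2135]
 [ 0.      0.      0.      1.    ]]
rail [170.  246.4] 0.73 [0.6498 0.0122]
green_stripe [191.1 191.5] 0.77 [0.5914 0.1666]
yellow_stripe [192.5 231.5] 0.97 [0.5851 0.0549]
blue_stripe [191.  276.2] 0.66 [ 0.5867 -0.07  ]
camera_post [117.  246.7] 0.86 [0.7634 0.007 ]
carrier_mid [169.  201.4] 0.72 [0.6514 0.137 ]
carrier_handle [186.7 186.8] 0.88 [0.5956 0.1691]
bay0 [167.4 202.3] 0.68 [0.6558 0.1344]
bay0 [167.7 179. ] 0.67 [0.6564 0.1993]
bay1 [167.4 202.3] 0.68 [0.6558 0.1344]
bay1 [167.7 179. ] 0.67 [0.6564 0.1993]
bay2 [167.4 202.3] 0.68 [0.6558 0.1344]
bay2 [167.7 179. ] 0.67 [0.6564 0.1993]
dimmer_base [251.6 371.3] 0.86 [ 0.4123 -0.332 ]
dimmer_top [159.4 387.5] 0.7 [ 0.6628 -0.3743]
dimmer_top [246.7 394.1] 0.42 [ 0.4258 -0.3799]
mark [263.4 359.6] 0.41 [ 0.3805 -0.2978]
mat [262.3 128.5] 0.9 [0.3972 0.3458]
mat [180.5 110.5] 0.66 [0.6281 0.3985]
dish0 [240.2 202.1] 0.87 [0.4543 0.1399]
dish0 [244.8 243.2] 0.79 [0.4391 0.0253]
bottle [176.2 312.2] 0.58 [ 0.6262 
[... 1603 characters left out ...]
.6543 -0.0183]
tipbox [185.6 266.6] 0.46 [ 0.4524 -0.1016]
timer [136.8 236.4] 0.74 [ 0.3987 -0.4509]
big_dishes [303.6 300.4] 0.84 [0.6272 0.3954]
reagent [162.9 186.6] 0.9 [ 0.6488 -0.3915]
reagent [226.4 237.5] 0.7 [0.6387 0.0295]
{'time': 2.1, 'qpos': array([1.206 , 0.2406, 0.005 , 1.3352, 0.    , 1.5708]), 'joint_vel': array([ 0.0013, -0.0014, -0.0008,  0.0002, -0.0013,  0.001 ]), 'joint_torque': array([ -0.0002, -37.2206,  25.2684,   0.0014,  -0.0001,  -0.    ]), 'tcp_pos': array([0.1784, 0.4671, 0.2313]), 'eef_rot': array([ 0.2863,  1.5518, -0.2862]), 'contact_force': array([-0.4176, -0.243 ,  0.6699]), 'torque': array([ 0.0039, -0.0075,  0.0204]), 'gripper_width': 0.9996487809131749}
```

```bash
python3 -c "
import cv2
a=cv2.imread('pics/top0.png')[90:330,60:460];cv2.imwrite('pics/t0c.png',cv2.resize(a,None,fx=2,fy=2,interpolation=cv2.INTER_CUBIC))
a=cv2.imread('pics/scene0.png')[100:350,130:430];cv2.imwrite('pics/s0c.png',cv2.resize(a,None,fx=2.4,fy=2.4,interpolation=cv2.INTER_CUBIC))
"
```

```text
(no output)
```

View pics/t0c.png

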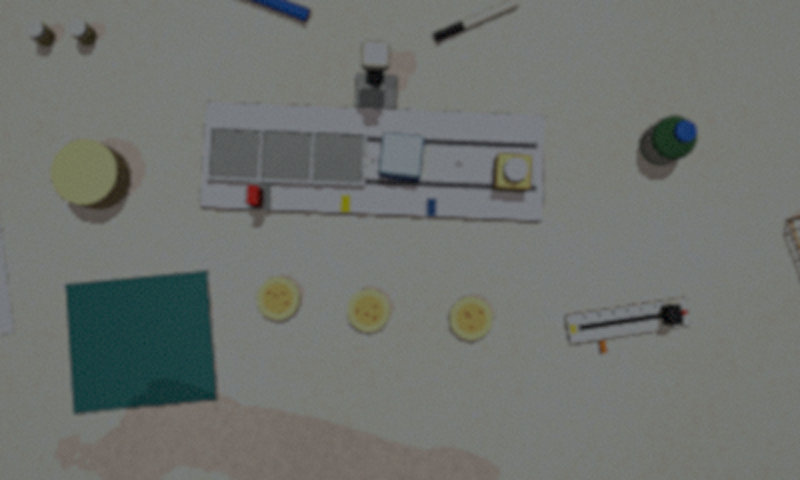

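View pics/s0c.png

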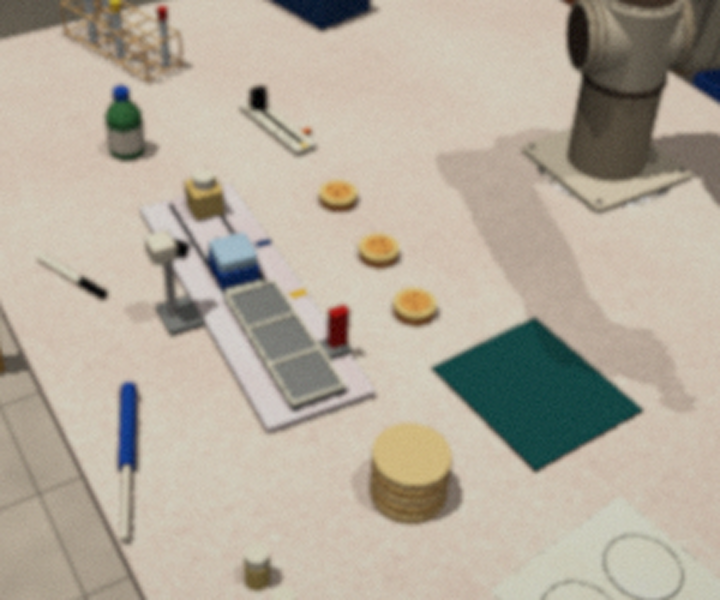

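The views show two things on the rail: the tipbox at top-crop (401,157) and the bottle at (515,172). There is no timer. Three dishes lie at (279,299), (369,311) and (470,319). The mat is on the left and the dimmer on the right, with its grip at the red dot and the mark at (603,347).

```bash
python3 - <<'E'
from h import *
np.set_printoptions(precision=4,suppress=True)
f=grab('top','top1.png');im=f['frame']
C=lambda x,y:(y/2+90-.25,x/2+60-.25)
P=[at(f,C(*c),.014)[:2] for c in [(207,101),(545,112),(542,220),(201,207)]]
P=np.array(P);print('rail corners',P,P.mean(0)); 
d=(P[0]+P[3]-P[1]-P[2]);print('len',np.linalg.norm(d)/2,'yaw',np.degrees(np.arctan2(-d[0],d[1])))
for n,c in dict(g=(345,204),b=(431,207)).items(): print('stripe',n,at(f,C(*c),.014)[:2])
hsv=cv2.cvtColor(cv2.GaussianBlur(im,(3,3),0),cv2.COLOR_RGB2HSV)
def seg(name,lo,hi,box,z):
    x0,y0,x1,y1=[v//2 for v in box];x0+=60;x1+=60;y0+=90;y1+=90
    m=cv2.inRange(hsv[y0:y1,x0:x1],np.array(lo),np.array(hi));n,l,s,c=cv2.connectedComponentsWithStats(m)
    i=1+np.argmax(s[1:,4]);pts=np.argwhere(l==i)[:,::-1].astype(np.float32)
    w=np.array([at(f,(p[1]+y0,p[0]+x0),z)[:2] for p in pts],np.float32)
    rc=cv2.minAreaRect(w);print(name,s[i,4],'cent',w.mean(0),'rect',np.round(rc[0],4),np.round(rc[1],4),round(rc[2],1))
for i,(x,y) in enumerate([(279,299),(369,311),(470,319)]): seg('dish%d'%i,(15,60,60),(40,255,255),(x-40,y-40,x+40,y+40),.018)
seg('mat',(70,100,20),(100,255,255),(40,240,240,440),.004)
seg('handle',(0,120,60),(8,255,255),(230,165,280,230),.08)
seg('tiptop',(80,25,60),(120,255,255),(360,110,440,200),.05)
seg('bottle',(15,60,60),(40,255,255),(480,130,550,210),.048)
seg('mark',(5,120,60),(20,255,255),(590,330,620,360),.01)
seg('grip',(0,0,0),(180,255,45),(650,290,700,340),.054)
for n,c in dict(barY=(572,328),dot=(685,312),a=(566,316),b=(570,345)).items(): print(n,at(f,C(*c),.014)[:2])
for x,y in [(401,150),(515,160),(515,172),(500,165),(279,299),(672,314)]:print((x,y),hsv[y//2+90,x//2+60])
E
```

```text
rail corners [[ 0.7378  0.2456]
 [ 0.7118 -0.2318]
 [ 0.5589 -0.2216]
 [ 0.5873  0.2541]] [0.6489 0.0116]
len 0.4772965031831206 yaw -3.263941257933355
stripe g [0.5872 0.0528]
stripe b [ 0.5804 -0.0672]
dish0 302 cent [0.458  0.1471] rect [0.4579 0.1478] [0.0525 0.0494] 88.8
dish1 296 cent [0.4384 0.0232] rect [0.4388 0.0228] [0.0496 0.0492] 88.8
dish2 303 cent [ 0.4252 -0.1173] rect [ 0.4255 -0.118 ] [0.0502 0.0526] 43.4
mat 4323 cent [0.4022 0.3408] rect [0.4025 0.3409] [0.1728 0.193 ] 4.4
handle 52 cent [0.595  0.1708] rect [0.5942 0.1708] [0.0133 0.0241] 89.6
tiptop 329 cent [ 0.6477 -0.0255] rect [ 0.648  -0.0272] [0.0631 0.0631] 82.7
bottle 152 cent [ 0.6156 -0.171 ] rect [ 0.622  -0.1765] [0.0465 0.0494] 87.9
mark 12 cent [ 0.3823 -0.2996] rect [ 0.3821 -0.2994] [0.0055 0.011 ] 87.5
grip 84 cent [ 0.4248 -0.3821] rect [ 0.425  -0.3809] [0.0297 0.0213] 88.6
barY [ 0.4085 -0.2574]
dot [ 0.4268 -0.4152]
a [ 0.4252 -0.2497]
b [ 0.3854 -0.2537]
(401, 150) [105  24 130]
(515, 160) [107  14 127]
(515, 172) [105  16 128]
(500, 165) [ 31  81 114]
(279, 299) [ 25 124 119]
(672, 314) [165  20  25]
```

```bash
cat >> h.py <<'E'
def go(x,y,z,yaw):
    "delta in tool axes to world xyz with jaw axis at yaw deg (mod 180), tool down; also total turn"
    o=r.observe();Rm=R.from_rotvec(o['eef_rot']).as_matrix();p=np.array(o['tcp_pos'])
    best=None
    for k in (0,180):
        a=np.radians(yaw+k);ty=np.array([np.cos(a),np.sin(a),0]);tx=np.array([0,0,-1.]);T=np.stack([tx,ty,np.cross(tx,ty)],1)
        rv=R.from_matrix(Rm.T@T).as_rotvec(degrees=True)
        if best is None or abs(np.linalg.norm(rv))<np.linalg.norm(best): best=rv
    d=Rm.T@(np.array([x,y,z])-p)*100
    print('turn',np.round(best,1),'shift cm',np.round(d,2),'| if turned first:',np.round(R.from_rotvec(best,degrees=True).as_matrix().T@d,2),'z',round(p[2],4),'grip',round(o['gripper_width'],3),'q6',round(o['qpos'][5],2),'t',round(o['time'],1),'F',np.round(o['contact_force'],1))
E
python3 - <<'E'
from h import *
np.set_printoptions(precision=3,suppress=True)
o=r.observe();print(R.from_rotvec(o['eef_rot']).as_matrix())
go(.647,-.026,.17,-3.3)
E
```

```text
[[-0.     0.357  0.934]
 [ 0.     0.934 -0.357]
 [-1.     0.    -0.   ]]
turn [72.4 -0.  -0. ] shift cm [  6.13 -29.35  61.37] | if turned first: [ 6.13 49.62 46.53] z 0.2313 grip 1.004 q6 1.57 t 2.1 F [-0.9 -0.5 -0.7]
```

```bash
python3 -m pendant '[[4.8,0,0,0,-4.1,0.5,0],[4.8,0,0,0,-4.1,0.5,0],[4.8,0,0,0,-4.1,0.5,0],[4.8,0,0,0,-4.1,0.5,0],[4.8,0,0,0,-4.1,0.5,0],[4.8,0,0,0,-4.1,0.5,0],[4.8,0,0,0,-4.1,0.5,0],[4.8,0,0,0,-4.1,0.5,0],[4.8,0,0,0,-4.1,0.5,0],[4.8,0,0,0,-4.1,0.5,0]]'; python3 -c "
from h import *
go(.647,-.026,.17,-3.3)"
```

```text
time: 2.98
tcp_pos: [-0.0282, 0.1643, 0.226]
eef_rot: [0.911, 1.372, -0.916]
contact_force: [-1.1, -0.0, 0.0]
gripper_width: 1.0
turn [25.9  0.1  0.2] shift cm [ 5.46 55.02 43.54] | if turned first: [ 5.6  68.5  15.12] z 0.226 grip 1.0 q6 2.91 t 3.0 F [-1.1 -0.   0. ]
```

```bash
python3 -m pendant '[[0,0,0,0,3.2,2.5,0],[0,0,0,0,3.2,2.5,0],[0,0,0,0,3.2,2.5,0],[0,0,0,0,3.2,2.5,0],[0,0,0,0,3.2,2.5,0],[0,0,0,0,3.2,2.5,0],[0,0,0,0,3.2,2.5,0],[0,0,0,0,3.2,2.5,0]]'; python3 -c "
from h import *
go(.647,-.026,.17,-3.3)"
```

```text
time: 3.65
tcp_pos: [0.2154, 0.1225, 0.2275]
eef_rot: [0.833, 1.416, -0.813]
contact_force: [-0.7, 2.1, 0.1]
gripper_width: 1.0
turn [32.8 -0.8 -0.2] shift cm [ 5.59 30.23 34.22] | if turned first: [ 5.75 43.94 12.34] z 0.2275 grip 1.0 q6 1.56 t 3.6 F [-0.7  2.1  0.1]
```

```bash
python3 -m pendant '[[6.5,0,0,0,2.5,2.9,0],[6.5,0,0,0,2.9,2.5,0],[6.5,0,0,0,3.2,2.1,0],[6.5,0,0,0,3.5,1.7,0],[6,0,0,0,3.7,1.3,0],[0,0,0,0,3.9,1,0],[0,0,0,0,3.9,1,0],[0,0,0,0,3.9,1,0],[0,0,0,0,3.9,1,0],[0,0,0,0,3.9,1,0]]'; python3 -c "
from h import *
go(.647,-.026,.16,-3.3)"
```

```text
time: 4.48
tcp_pos: [0.6053, -0.0139, 0.2274]
eef_rot: [1.289, 1.176, -1.258]
contact_force: [0.2, 0.6, -0.2]
gripper_width: 1.002
turn [-1.6 -1.1 -0.4] shift cm [6.75 4.21 0.97] | if turned first: [6.74 4.23 0.97] z 0.2274 grip 1.002 q6 1.62 t 4.5 F [ 0.2  0.6 -0.2]
```

```bash
python3 -m pendant '[[-1.6,-1.1,-0.4,1,3.6,0.9,0],[0,0,0,4,0.6,0.1,0],[0,0,0,4,0,0,0],[0,0,0,3.5,0,0,0],[0,0,0,0,0,0,0]]'; python3 -c "
from h import *
go(.647,-.026,.02,-3.3)"
```

```text
time: 4.9
tcp_pos: [0.6648, -0.0338, 0.0988]
eef_rot: [1.261, 1.164, -1.243]
contact_force: [-2.2, 0.1, -1.5]
gripper_width: 1.0
turn [-0.3  0.1 -1. ] shift cm [ 7.85 -1.96 -0.69] | if turned first: [ 7.88 -1.82 -0.68] z 0.0988 grip 1.0 q6 1.58 t 4.9 F [-2.2  0.1 -1.5]
```

```bash
python3 -m pendant '[[0,0,-0.8,0,-1.9,-0.7,0],[0,0,0,0,0,0,0],[0,0,0,0,0,0,0]]'; python3 -c "
from h import *
go(.647,-.026,.02,-3.3)"
```

```text
time: 5.15
tcp_pos: [0.6441, -0.0257, 0.0973]
eef_rot: [1.252, 1.18, -1.259]
contact_force: [-0.0, -0.0, 0.4]
gripper_width: 1.002
turn [-0.3  0.1  0.2] shift cm [ 7.73  0.32 -0.01] | if turned first: [7.73 0.29 0.01] z 0.0973 grip 1.002 q6 1.59 t 5.2 F [-0.  -0.   0.4]
```

```bash
python3 -m pendant '[[0,0,0,2,0.3,0,0],[0,0,0,2.5,0,0,0],[0,0,0,2.2,0,0,0],[0,0,0,1,0,0,0],[0,0,0,0,0,0,0]]'; python3 -m pendant '[[0,0,0,0,0,0,1],[0,0,0,0,0,0,1],[0,0,0,0,0,0,1],[0,0,0,0,0,0,1],[0,0,0,0,0,0,1],[0,0,0,0,0,0,1],[0,0,0,0,0,0,1],[0,0,0,0,0,0,1]]'; python3 -c "
from h import *
go(.647,-.026,.02,-3.3)"
```

```text
time: 5.57
tcp_pos: [0.6562, -0.0261, 0.0316]
eef_rot: [1.261, 1.164, -1.242]
contact_force: [-0.2, 0.5, 0.0]
gripper_width: 0.998
time: 6.23
tcp_pos: [0.6611, -0.0264, 0.0412]
eef_rot: [1.267, 1.155, -1.233]
contact_force: [-0.2, -0.2, -0.8]
gripper_width: 0.647
turn [-0.2  0.1 -1.8] shift cm [ 2.07 -1.48  0.04] | if turned first: [ 2.12 -1.41  0.04] z 0.0412 grip 0.647 q6 1.59 t 6.2 F [-0.2 -0.2 -0.8]
```

```bash
python3 -m pendant '[[0,0,0,-1,0,0,1],[0,0,1,-2,0,0,1],[0,0,0.8,-3,0,0,1],[0,0,0,-3,0,0,1],[0,0,0,-3,0,0,1],[0,0,0,-2,0,0,1],[0,0,0,0,0,0,1],[0,0,0,0,0,0,1]]'; python3 - <<'E'
from h import *
go(.43,.31,.18,-3.3)
f=grab('scene','s1.png');a=f['frame'][110:330,130:380,::-1]
cv2.imwrite('pics/s1c.png',cv2.resize(a,None,fx=2.4,fy=2.4,interpolation=cv2.INTER_CUBIC))
E
```

```text
time: 6.9
tcp_pos: [0.6511, -0.0256, 0.1871]
eef_rot: [1.278, 1.135, -1.214]
contact_force: [-0.6, -0.3, -2.5]
gripper_width: 0.649
turn [-0.2  0.1 -3.3] shift cm [ -0.73 -24.14 -32.13] | if turned first: [  0.71 -24.01 -32.23] z 0.1871 grip 0.649 q6 1.59 t 6.9 F [-0.6 -0.3 -2.5]
```

View pics/s1c.png

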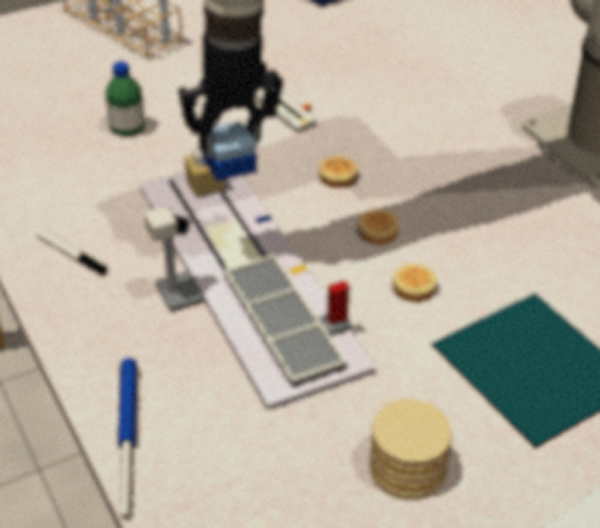

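```bash
python3 -m pendant '[[0,0,-3.3,0,-2.4,-3.2,1],[0,0,0,0,-2.4,-3.2,1],[0,0,0,0,-2.4,-3.2,1],[0,0,0,0,-2.4,-3.2,1],[0,0,0,0,-2.4,-3.2,1],[0,0,0,0,-2.4,-3.2,1],[0,0,0,0,-2.4,-3.2,1],[0,0,0,0,-2.4,-3.2,1],[0,0,0,0,-2,-2.8,1],[0,0,0,0,0,0,1]]'; python3 -c "
from h import *
go(.43,.31,.035,-3.3)"
```

```text
time: 7.78
tcp_pos: [0.4435, 0.276, 0.1636]
eef_rot: [1.237, 1.187, -1.292]
contact_force: [0.4, -0.5, -1.3]
gripper_width: 0.654
turn [-0.8  0.8  1.8] shift cm [12.86 -1.19 -3.48] | if turned first: [12.86 -1.54 -3.32] z 0.1636 grip 0.654 q6 2.2 t 7.8 F [ 0.4 -0.5 -1.3]
```

```bash
python3 -m pendant '[[-0.8,0.8,1.8,3,-1.2,-2.8,1],[0,0,0,3,0,0,1],[0,0,0,3,0,0,1],[0,0,0,1.5,0,0,1],[0,0,0,0,0,0,1]]'; python3 -c "
from h import *
go(.43,.31,.035,-3.3)"
```

```text
time: 8.2
tcp_pos: [0.4291, 0.3015, 0.0531]
eef_rot: [1.239, 1.185, -1.25]
contact_force: [-0.2, -0.2, -2.1]
gripper_width: 0.656
turn [0.5 0.3 0.2] shift cm [ 1.8   0.06 -0.86] | if turned first: [ 1.81  0.04 -0.85] z 0.0531 grip 0.656 q6 2.23 t 8.2 F [-0.2 -0.2 -2.1]
```

```bash
python3 -m pendant '[[0,0,0,0.9,0,-0.8,1],[0,0,0,0.6,0,0,1],[0,0,0,0.3,0,0,1],[0,0,0,0,0,0,1],[0,0,0,0,0,0,1]]'; python3 -m pendant '[[0,0,0,0,0,0,0],[0,0,0,0,0,0,0],[0,0,0,0,0,0,0],[0,0,0,0,0,0,0],[0,0,0,0,0,0,0]]';  python3 -m pendant '[[0,0,0,-1,0,0,0],[0,0,0,-4,0,0,0],[0,0,0,-4,0,0,0],[0,0,0,-4,0,0,0],[0,0,0,0,0,0,0]]'; python3 -c "
from h import *
go(.621,-.175,.15,-3.3)"
```

```text
time: 8.62
tcp_pos: [0.4291, 0.3084, 0.0317]
eef_rot: [1.236, 1.184, -1.256]
contact_force: [-0.0, -0.7, -1.1]
gripper_width: 0.651
time: 9.03
tcp_pos: [0.4326, 0.3101, 0.0359]
eef_rot: [1.245, 1.183, -1.249]
contact_force: [-0.3, 0.3, 0.4]
gripper_width: 1.001
time: 9.45
tcp_pos: [0.4306, 0.3089, 0.1717]
eef_rot: [1.24, 1.183, -1.254]
contact_force: [0.4, 1.1, 0.8]
gripper_width: 1.001
turn [0.3 0.4 0.3] shift cm [ 2.38 21.52 47.33] | if turned first: [ 2.17 21.79 47.22] z 0.1717 grip 1.001 q6 2.25 t 9.4 F [0.4 1.1 0.8]
```

```bash
python3 - <<'E'
from h import *
np.set_printoptions(precision=4,suppress=True)
f=grab('top','t2.png')
for n,z in (('bottle',.014),('tipbox',.004)): print(n,[(at(f,l['centre'],z)[:2],l['confidence']) for l in r.landmark_of(n,'top')[:2]])
hsv=cv2.cvtColor(cv2.GaussianBlur(f['frame'],(3,3),0),cv2.COLOR_RGB2HSV)[150:200,300:340]
p=np.argwhere(cv2.inRange(hsv,(15,60,60),(40,255,255)));lo,hi=p.min(0)+[150,300],p.max(0)+[150,300];print(at(f,lo,.055),at(f,hi,.055))
E
python3 -m pendant '[[0,0,0,0,1.5,3.7,0],[0,0,0,0,1.5,3.7,0],[0,0,0,0,1.5,3.7,0],[0,0,0,0,1.5,3.7,0],[0,0,0,0,1.5,3.7,0],[0,0,0,0,1.5,3.7,0],[0,0,0,0,1.5,3.7,0],[0,0,0,0,1.5,3.7,0],[0,0,0,0,1.5,3.7,0],[0,0,0,0,1.5,3.7,0]]';  python3 -c "
from h import *
go(.621,-.175,.15,-3.3)"
```

```text
bottle [(array([ 0.6241, -0.1813]), 0.81)]
tipbox [(array([0.4335, 0.3145]), 0.91), (array([0.6607, 0.1349]), 0.64)]
[ 0.6462 -0.1533  0.055 ] [ 0.596  -0.1977  0.055 ]
time: 10.43
tcp_pos: [0.552, -0.0782, 0.1496]
eef_rot: [1.198, 1.216, -1.273]
contact_force: [0.5, 0.7, 0.5]
gripper_width: 0.999
turn [1.5 1.  2.6] shift cm [-0.21  7.19  9.47] | if turned first: [-0.04  7.45  9.27] z 0.1496 grip 0.999 q6 1.47 t 10.4 F [0.5 0.7 0.5]
```

```bash
python3 -m pendant '[[1.5,1,2.6,0,2.6,3,0],[0,0,0,1.5,2.4,3,0],[0,0,0,1.5,2,2.6,0],[0,0,0,1.5,0,0,0],[0,0,0,0,0,0,0],[0,0,0,0,0,0,0]]';  python3 -c "
from h import *
go(.621,-.1755,.022,-3.3)"
```

```text
time: 10.93
tcp_pos: [0.6131, -0.1808, 0.09]
eef_rot: [1.257, 1.187, -1.272]
contact_force: [-0.4, 0.5, 0.5]
gripper_width: 1.001
turn [-0.8 -0.1  0.9] shift cm [ 6.79  0.85 -0.57] | if turned first: [ 6.8   0.76 -0.58] z 0.09 grip 1.001 q6 1.36 t 10.9 F [-0.4  0.5  0.5]
```

```bash
python3 -m pendant '[[0,0,0.9,2,0.8,-0.5,0],[0,0,0,2,0,0,0],[0,0,0,1.5,0,0,0],[0,0,0,1,0,0,0],[0,0,0,0.3,0,0,0]]';python3 -m pendant '[[0,0,0,0,0,0,1],[0,0,0,0.1,0,0,1],[0,0,0,0.1,0,0,1],[0,0,0,0,0,0,1],[0,0,0,0,0,0,1],[0,0,0,0,0,0,1],[0,0,0,0,0,0,1],[0,0,0,0,0,0,1]]'; python3 -m pendant '[[0,0,0,-1,0,0,1],[0,0,0,-2,0,0,1],[0,0,0,-3,0,0,1],[0,0,0,-3,0,0,1],[0,0,0,-3,0,0,1],[0,0,0,0,0,0,1]]'; python3 -c "
from h import *
go(.365,.375,.16,-3.3)"
```

```text
time: 11.35
tcp_pos: [0.619, -0.1715, 0.0207]
eef_rot: [1.26, 1.181, -1.259]
contact_force: [-0.6, 0.2, -0.5]
gripper_width: 0.999
time: 12.02
tcp_pos: [0.6209, -0.1698, 0.0232]
eef_rot: [1.26, 1.178, -1.253]
contact_force: [0.1, 0.3, -0.5]
gripper_width: 0.555
time: 12.52
tcp_pos: [0.6171, -0.1699, 0.1467]
eef_rot: [1.257, 1.186, -1.26]
contact_force: [1.1, -0.7, -0.0]
gripper_width: 0.556
turn [-0.4 -0.3  0.4] shift cm [ -0.87 -28.73 -52.73] | if turned first: [ -1.33 -28.3  -52.95] z 0.1467 grip 0.556 q6 1.37 t 12.5 F [ 1.1 -0.7 -0. ]
```

```bash
python3 -m pendant '[[0,0,0,0,-1.9,-3.5,1],[0,0,0,0,-1.9,-3.5,1],[0,0,0,0,-1.9,-3.5,1],[0,0,0,0,-1.9,-3.5,1],[0,0,0,0,-1.9,-3.5,1],[0,0,0,0,-1.9,-3.5,1],[0,0,0,0,-1.9,-3.5,1],[0,0,0,0,-1.9,-3.5,1],[0,0,0,0,-1.9,-3.5,1],[0,0,0,0,-1.9,-3.5,1]]';  python3 -c "
from h import *
go(.36,.39,.10,-3.3)"
```

```text
time: 13.35
tcp_pos: [0.452, 0.1966, 0.1539]
eef_rot: [1.278, 1.162, -1.263]
contact_force: [1.3, 0.6, -0.9]
gripper_width: 0.554
turn [-1.6 -0.1 -0.6] shift cm [  5.34 -10.86 -18.48] | if turned first: [  5.39 -10.3  -18.78] z 0.1539 grip 0.554 q6 2.07 t 13.3 F [ 1.3  0.6 -0.9]
```

```bash
python3 -m pendant '[[-1.6,0,-0.6,0,-2,-3.6,1],[0,0,0,0,-2,-3.6,1],[0,0,0,0,-2,-3.6,1],[0,0,0,0,-2,-3.6,1],[0,0,0,2,-1.6,-3,1],[0,0,0,2,0,0,1],[0,0,0,1,0,0,1],[0,0,0,0,0,0,1]]';  python3 -c "
from h import *
go(.36,.39,.015,-3.3)"
```

```text
time: 14.02
tcp_pos: [0.3602, 0.39, 0.109]
eef_rot: [1.254, 1.194, -1.228]
contact_force: [-0.5, 0.1, -1.6]
gripper_width: 0.556
turn [ 0.9 -0.8 -0.4] shift cm [ 9.4  -0.08  0.14] | if turned first: [ 9.4  -0.02  0.  ] z 0.109 grip 0.556 q6 2.44 t 14.0 F [-0.5  0.1 -1.6]
```

```bash
python3 -m pendant '[[0,0,0,2.5,0,0,1],[0,0,0,2.5,0,0,1],[0,0,0,2,0,0,1],[0,0,0,1.2,0,0,1],[0,0,0,0.4,0,0,1],[0,0,0,0,0,0,1]]';  python3 -c "
from h import *
go(.36,.39,.015,-3.3)"
```

```text
time: 14.52
tcp_pos: [0.3639, 0.3923, 0.0255]
eef_rot: [1.261, 1.193, -1.224]
contact_force: [0.3, 0.3, -1.0]
gripper_width: 0.556
turn [ 0.8 -1.1 -0.7] shift cm [ 1.04 -0.39  0.27] | if turned first: [ 1.05 -0.38  0.25] z 0.0255 grip 0.556 q6 2.44 t 14.5 F [ 0.3  0.3 -1. ]
```

```bash
python3 -m pendant '[[0,0,0,0.7,0,0,1],[0,0,0,0.4,0,0,1],[0,0,0,0,0,0,1],[0,0,0,0,0,0,0],[0,0,0,0,0,0,0],[0,0,0,0,0,0,0],[0,0,0,0,0,0,0]]'; python3 -m pendant '[[0,0,0,-1,0,0,0],[0,0,0,-4,0,0,0],[0,0,0,-4,0,0,0],[0,0,0,-4,0,0,0],[0,0,0,0,0,0,0]]'; python3 - <<'E'
from h import *
np.set_printoptions(precision=4,suppress=True)
f=grab('top','t3.png')
for n,z in (('bottle',.004),('tipbox',.004),('dish0',0)): print(n,[(at(f,l['centre'],z)[:2],l['confidence']) for l in r.landmark_of(n,'top')[:3]])
go(.458,.1475,.10,-3.3)
E
```

```text
time: 15.1
tcp_pos: [0.3682, 0.3951, 0.0197]
eef_rot: [1.272, 1.192, -1.216]
contact_force: [-0.3, 0.5, 0.1]
gripper_width: 1.001
time: 15.52
tcp_pos: [0.3639, 0.3902, 0.1555]
eef_rot: [1.267, 1.192, -1.221]
contact_force: [1.2, 2.4, 0.6]
gripper_width: 0.999
bottle [(array([0.3647, 0.3869]), 0.55)]
tipbox [(array([0.4225, 0.3153]), 0.87)]
dish0 [(array([0.4381, 0.0181]), 0.94), (array([0.4588, 0.1407]), 0.93), (array([ 0.4274, -0.117 ]), 0.8)]
turn [ 0.7 -0.6 -0.3] shift cm [ 4.42 10.85 23.45] | if turned first: [ 4.62 11.15 23.27] z 0.1462 grip 0.999 q6 2.44 t 15.7 F [-0.2 -0.7 -0. ]
```

```bash
python3 -m pendant '[[0.7,-0.6,-0.3,0,1.8,3.7,0],[0,0,0,0,1.8,3.7,0],[0,0,0,0,1.8,3.7,0],[0,0,0,1,1.8,3.7,0],[0,0,0,2,1.8,3.7,0],[0,0,0,2,1.5,3,0],[0,0,0,1,0,0,0],[0,0,0,0,0,0,0]]';  python3 -c "
from h import *
go(.458,.146,.0,-3.3)"
```

```text
time: 16.38
tcp_pos: [0.4463, 0.1616, 0.0749]
eef_rot: [1.232, 1.191, -1.264]
contact_force: [0.3, -0.3, -0.3]
gripper_width: 1.004
turn [0.4 0.5 1. ] shift cm [7.48 1.38 1.43] | if turned first: [7.49 1.26 1.49] z 0.0749 grip 1.004 q6 1.97 t 16.4 F [ 0.3 -0.3 -0.3]
```

```bash
python3 -m pendant '[[0.4,0.5,1,1,1.2,1.4,0],[0,0,0,2,0,0,0],[0,0,0,2,0,0,0],[0,0,0,0.5,0,0,0],[0,0,0,0,0,0,0]]';  python3 -c "
from h import *
go(.458,.146,-.001,-3.3)"
```

```text
time: 16.8
tcp_pos: [0.4532, 0.1457, 0.0143]
eef_rot: [1.244, 1.186, -1.261]
contact_force: [0.1, -0.1, -0.4]
gripper_width: 1.001
turn [-0.   0.2  0.6] shift cm [ 1.52  0.49 -0.06] | if turned first: [ 1.53  0.48 -0.06] z 0.0143 grip 1.001 q6 1.94 t 16.8 F [ 0.1 -0.1 -0.4]
```

```bash
python3 -m pendant '[[0,0,0.6,0.8,0.5,-0.1,0],[0,0,0,0.7,0,0,0],[0,0,0,0.1,0,-0.05,0],[0,0,0,0,0,0,0]]';  python3 -c "
from h import *
go(.458,.1472,-.001,-3.3)"
```

```text
time: 17.13
tcp_pos: [0.4574, 0.1492, -0.0012]
eef_rot: [1.245, 1.181, -1.251]
contact_force: [1.0, -0.2, -0.2]
gripper_width: 1.004
turn [0.2 0.2 0.1] shift cm [-0.02  0.08  0.2 ] | if turned first: [-0.02  0.08  0.19] z -0.0012 grip 1.004 q6 1.94 t 17.1 F [ 1.  -0.2 -0.2]
```

```bash
python3 -m pendant '[[0,0,0,0,0.1,0.2,0],[0,0,0,0,0,0,0.3],[0,0,0,0,0,0,1],[0,0,0,0,0,0,1],[0,0,0,0,0,0,1],[0,0,0,0,0,0,1],[0,0,0,0,0,0,1]]';  python3 -c "
from h import *
go(.458,.1472,-.001,-3.3)"
```

```text
time: 17.72
tcp_pos: [0.4603, 0.1482, 0.0026]
eef_rot: [1.248, 1.18, -1.246]
contact_force: [0.0, 1.2, -0.4]
gripper_width: 0.679
turn [ 0.3  0.1 -0.2] shift cm [ 0.36 -0.23  0.11] | if turned first: [ 0.36 -0.22  0.11] z 0.0026 grip 0.679 q6 1.94 t 17.7 F [ 0.   1.2 -0.4]
```

```bash
python3 -m pendant '[[0,0,0,-1,0,0,1],[0,0,0,-3,0,0,1],[0,0,0,-4,0,0,1],[0,0,0,-4,0,0,1],[0,0,0,-1,0,0,1],[0,0,0,0,0,0,1]]';  python3 -c "
from h import *
go(.660,.2043,.12,-3.3)"
```

```text
time: 18.22
tcp_pos: [0.4568, 0.1473, 0.1386]
eef_rot: [1.243, 1.183, -1.253]
contact_force: [-0.2, 0.0, -1.4]
gripper_width: 0.678
turn [0.3 0.3 0.2] shift cm [ 1.77 20.   -6.78] | if turned first: [ 1.86 19.96 -6.86] z 0.1386 grip 0.678 q6 1.94 t 18.2 F [-0.2  0.  -1.4]
```

```bash
python3 -m pendant '[[0.3,0.3,0.2,0,3.8,-1.3,1],[0,0,0,0,3.8,-1.3,1],[0,0,0,0,3.8,-1.3,1],[0,0,0,0,3.8,-1.3,1],[0,0,0,0,3,-1,1],[0,0,0,0.5,1,-0.4,1],[0,0,0,0,0,0,1],[0,0,0,0,0,0,1]]';  python3 -c "
from h import *
go(.660,.2043,.03,-3.3)"
```

```text
time: 18.88
tcp_pos: [0.6501, 0.201, 0.1236]
eef_rot: [1.242, 1.189, -1.265]
contact_force: [-0.3, -0.4, 0.4]
gripper_width: 0.677
turn [-0.1  0.3  0.8] shift cm [ 9.34  1.1  -0.43] | if turned first: [ 9.36  0.97 -0.38] z 0.1236 grip 0.677 q6 1.93 t 18.9 F [-0.3 -0.4  0.4]
```

```bash
python3 -m pendant '[[0,0.3,0.8,1.5,1,-0.4,1],[0,0,0,2.5,0,0,1],[0,0,0,2,0,0,1],[0,0,0,0.5,0,0,1],[0,0,0,0,0,0,1]]';  python3 -c "
from h import *
go(.660,.2043,.03,-3.3)"
```

```text
time: 19.3
tcp_pos: [0.6544, 0.2028, 0.0557]
eef_rot: [1.248, 1.184, -1.257]
contact_force: [0.3, -0.7, 0.2]
gripper_width: 0.673
turn [-0.   0.1  0.3] shift cm [ 2.57  0.57 -0.19] | if turned first: [ 2.57  0.55 -0.19] z 0.0557 grip 0.673 q6 1.93 t 19.3 F [ 0.3 -0.7  0.2]
```

```bash
python3 -m pendant '[[0,0,0.3,0.8,0.5,-0.2,1],[0,0,0,0.8,0,0,1],[0,0,0,0.6,0,0,1],[0,0,0,0,0,0,1],[0,0,0,0,0,0,1]]';  python3 -c "
from h import *
go(.660,.2043,.03,-3.3)
f=grab('top','t4.png');a=f['frame'][140:260,150:270,::-1]
cv2.imwrite('pics/t4c.png',cv2.resize(a,None,fx=4,fy=4,interpolation=cv2.INTER_CUBIC))"
```

```text
time: 19.72
tcp_pos: [0.6598, 0.2046, 0.0359]
eef_rot: [1.253, 1.179, -1.25]
contact_force: [-0.6, 0.4, -0.3]
gripper_width: 0.673
turn [-0.   0.  -0.2] shift cm [0.59 0.02 0.03] | if turned first: [0.59 0.02 0.03] z 0.0359 grip 0.673 q6 1.93 t 19.7 F [-0.6  0.4 -0.3]
```

View pics/t4c.png

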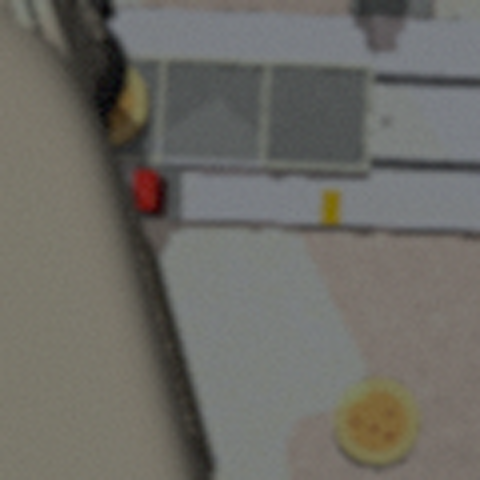

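The dish is held over bay0, with its right edge at (147,105) and ribs at columns 162, 266 and 372. I'll use the ribs to refine the bay positions.

```bash
python3 - <<'E'
from h import *
np.set_printoptions(precision=4,suppress=True)
import pickle
f=grab('top','t5.png')
C=lambda x,y:(y/4+140-.375,x/4+150-.375)
for n,c,z in [('dishR',(147,105),.045),('rib01',(162,112),.03),('rib12',(266,114),.03),('rib2',(372,118),.03),('top1',(215,63),.03),('bot1',(213,161),.03),('top2',(318,67),.03),('bot2',(316,166),.03)]: print(n,at(f,C(*c),z)[:2])
E
```

```text
dishR [0.6579 0.176 ]
rib01 [0.6553 0.1678]
rib12 [0.6523 0.0957]
rib2 [0.6479 0.0223]
top1 [0.6889 0.1307]
bot1 [0.6202 0.1327]
top2 [0.6845 0.0591]
bot2 [0.6152 0.0616]
```

```bash
python3 -m pendant '[[0,0,0,0.4,-0.1,0.15,1],[0,0,0,0.4,0,0,1],[0,0,0,0,0,0,1],[0,0,0,0,0,0,0.1],[0,0,0,0,0,0,0.1],[0,0,0,0,0,0,0.1]]'; python3 -m pendant '[[0,0,0,-1,0,0,0.1],[0,0,0,-3,0,0,0.1],[0,0,0,-4,0,0,0],[0,0,0,-3,0,0,0],[0,0,0,0,0,0,0]]'; python3 -c "
from h import *
go(.4386,.0230,.08,-3.3)"
```

```text
time: 20.32
tcp_pos: [0.6599, 0.2033, 0.029]
eef_rot: [1.255, 1.177, -1.247]
contact_force: [-0.3, -0.2, -0.0]
gripper_width: 0.898
time: 20.73
tcp_pos: [0.6568, 0.2026, 0.1423]
eef_rot: [1.25, 1.181, -1.254]
contact_force: [1.6, -0.0, 0.5]
gripper_width: 0.998
turn [-0.   0.1  0.1] shift cm [  6.28 -20.73  19.19] | if turned first: [  6.23 -20.75  19.18] z 0.1423 grip 0.998 q6 1.93 t 20.7 F [ 1.6 -0.   0.5]
```

```bash
python3 -m pendant '[[0,0,0,0,-2.8,2.6,0],[0,0,0,0,-2.8,2.6,0],[0,0,0,0,-2.8,2.6,0],[0,0,0,0,-2.8,2.6,0],[0,0,0,1,-2.8,2.6,0],[0,0,0,2,-2.8,2.6,0],[0,0,0,2,-2.8,2.6,0],[0,0,0,1,0,0,0],[0,0,0,0,0,0,0]]';  python3 -c "
from h import *
go(.4386,.023,.0,-3.3)"
```

```text
time: 21.48
tcp_pos: [0.445, 0.0291, 0.0819]
eef_rot: [1.256, 1.176, -1.241]
contact_force: [1.3, 0.1, 0.3]
gripper_width: 1.004
turn [ 0.1 -0.1 -0.6] shift cm [ 8.18 -0.69  0.66] | if turned first: [ 8.19 -0.61  0.65] z 0.0819 grip 1.004 q6 1.69 t 21.5 F [1.3 0.1 0.3]
```

```bash
python3 -m pendant '[[0,0,-0.6,1.5,-0.6,0.6,0],[0,0,0,2.5,0,0,0],[0,0,0,2,0,0,0],[0,0,0,1,0,0,0],[0,0,0,0.3,0,0,0],[0,0,0,0,0,0,0]]';  python3 -c "
from h import *
go(.4386,.023,-.001,-3.3)"
```

```text
time: 21.98
tcp_pos: [0.4465, 0.0241, 0.013]
eef_rot: [1.258, 1.175, -1.238]
contact_force: [-0.1, -0.1, -0.3]
gripper_width: 0.998
turn [ 0.2 -0.2 -0.8] shift cm [ 1.39 -0.8   0.16] | if turned first: [ 1.4  -0.78  0.16] z 0.013 grip 0.998 q6 1.68 t 22.0 F [-0.1 -0.1 -0.3]
```

```bash
python3 -m pendant '[[0,0,-0.8,0.8,-0.8,0.15,0],[0,0,0,0.7,-0.1,0,0],[0,0,0,0,0,0,0],[0,0,0,0,0,0,0.3],[0,0,0,0,0,0,1],[0,0,0,0,0,0,1],[0,0,0,0,0,0,1],[0,0,0,0,0,0,1],[0,0,0,0,0,0,1]]';  python3 -c "
from h import *
go(.4386,.023,-.001,-3.3)"
```

```text
time: 22.73
tcp_pos: [0.4424, 0.0241, 0.0017]
eef_rot: [1.255, 1.18, -1.24]
contact_force: [-0.2, 0.1, -0.4]
gripper_width: 0.676
turn [ 0.2 -0.3 -0.5] shift cm [ 0.27 -0.37  0.13] | if turned first: [ 0.27 -0.37  0.13] z 0.0017 grip 0.676 q6 1.68 t 22.7 F [-0.2  0.1 -0.4]
```

```bash
python3 -m pendant '[[0,0,0,-1,0,0,1],[0,0,0,-3,0,0,1],[0,0,0,-4,0,0,1],[0,0,0,-4,0,0,1],[0,0,0,-1,0,0,1],[0,0,0,0,0,0,1]]';  python3 -c "
from h import *
go(.655,.1327,.12,-3.3)"
```

```text
time: 23.23
tcp_pos: [0.4385, 0.0234, 0.1351]
eef_rot: [1.251, 1.185, -1.246]
contact_force: [-0.8, -0.1, -1.1]
gripper_width: 0.675
turn [ 0.2 -0.2 -0. ] shift cm [  1.56  21.04 -12.07] | if turned first: [  1.51  20.99 -12.16] z 0.1351 grip 0.675 q6 1.68 t 23.2 F [-0.8 -0.1 -1.1]
```

```bash
python3 -m pendant '[[0,0,0,0,3.5,-2,1],[0,0,0,0,3.5,-2,1],[0,0,0,0,3.5,-2,1],[0,0,0,0,3.5,-2,1],[0,0,0,0,3.5,-2,1],[0,0,0,0.5,2.6,-1.5,1],[0,0,0,0,0.5,-0.3,1],[0,0,0,0,0,0,1],[0,0,0,0,0,0,1]]';  python3 -c "
from h import *
go(.655,.1327,.03,-3.3)"
```

```text
time: 23.98
tcp_pos: [0.6496, 0.133, 0.1127]
eef_rot: [1.241, 1.195, -1.264]
contact_force: [-0.2, -0.0, -1.3]
gripper_width: 0.673
turn [0.1 0.1 1. ] shift cm [ 8.26  0.69 -0.01] | if turned first: [8.27 0.54 0.  ] z 0.1127 grip 0.673 q6 1.83 t 24.0 F [-0.2 -0.  -1.3]
```

```bash
python3 -m pendant '[[0,0,1,1.5,0.6,0,1],[0,0,0,2.2,0,0,1],[0,0,0,1.5,0,0,1],[0,0,0,1,0,0,1],[0,0,0,0.8,0,0,1],[0,0,0,0,0,0,1],[0,0,0,0,0,0,1]]';  python3 -c "
from h import *
go(.655,.1327,.03,-3.3)"
```

```text
time: 24.57
tcp_pos: [0.6482, 0.1287, 0.0372]
eef_rot: [1.246, 1.184, -1.26]
contact_force: [1.2, 0.5, 0.6]
gripper_width: 0.677
turn [-0.1  0.2  0.4] shift cm [ 0.71  0.66 -0.45] | if turned first: [ 0.72  0.66 -0.44] z 0.0372 grip 0.677 q6 1.83 t 24.6 F [1.2 0.5 0.6]
```

```bash
python3 -m pendant '[[0,0,0,0,0.65,-0.45,1],[0,0,0,0,0,0,1],[0,0,0,0,0,0,1]]';  python3 -c "
from h import *
go(.655,.1327,.029,-3.3)"
```

```text
time: 24.82
tcp_pos: [0.6553, 0.1323, 0.0395]
eef_rot: [1.248, 1.182, -1.259]
contact_force: [-1.0, -1.1, 0.6]
gripper_width: 0.681
turn [-0.1  0.2  0.3] shift cm [ 1.05 -0.03 -0.04] | if turned first: [ 1.05 -0.04 -0.04] z 0.0395 grip 0.681 q6 1.83 t 24.8 F [-1.  -1.1  0.6]
```

```bash
python3 -m pendant '[[0,0,0,0.6,0,0,1],[0,0,0,0.5,0,0,1],[0,0,0,0.1,0,0,1],[0,0,0,0,0,0,0.1],[0,0,0,0,0,0,0.1],[0,0,0,0,0,0,0.1]]'; python3 -m pendant '[[0,0,0,-1,0,0,0.1],[0,0,0,-3,0,0,0.1],[0,0,0,-4,0,0,0],[0,0,0,-3,0,0,0],[0,0,0,0,0,0,0]]'; python3 -c "
from h import *
go(.4253,-.1178,.08,-3.3)"
```

```text
time: 25.32
tcp_pos: [0.656, 0.132, 0.0288]
eef_rot: [1.25, 1.18, -1.256]
contact_force: [0.2, -0.2, 1.2]
gripper_width: 0.898
time: 25.73
tcp_pos: [0.6537, 0.1317, 0.1421]
eef_rot: [1.245, 1.184, -1.263]
contact_force: [1.1, 0.3, 1.3]
gripper_width: 1.0
turn [-0.1  0.3  0.6] shift cm [  6.55 -21.24  26.24] | if turned first: [  6.21 -21.36  26.23] z 0.1421 grip 1.0 q6 1.83 t 25.7 F [1.1 0.3 1.3]
```

```bash
python3 -m pendant '[[0,0,0.6,0,-2.6,3.2,0],[0,0,0,0,-2.6,3.2,0],[0,0,0,0,-2.6,3.2,0],[0,0,0,0,-2.6,3.2,0],[0,0,0,0,-2.6,3.2,0],[0,0,0,2,-2.6,3.2,0],[0,0,0,2,-2.6,3.2,0],[0,0,0,2,-2.6,3.2,0],[0,0,0,0,0,0,0],[0,0,0,0,0,0,0]]';  python3 -c "
from h import *
go(.4253,-.1178,.0,-3.3)"
```

```text
time: 26.57
tcp_pos: [0.4373, -0.1086, 0.0894]
eef_rot: [1.256, 1.165, -1.238]
contact_force: [0.6, 0.1, 0.2]
gripper_width: 1.001
turn [ 0.1  0.2 -1.1] shift cm [ 8.92 -1.31  0.95] | if turned first: [ 8.94 -1.14  0.99] z 0.0894 grip 1.001 q6 1.38 t 26.6 F [0.6 0.1 0.2]
```

```bash
python3 -m pendant '[[0,0,-1.1,1.5,-1.2,0.9,0],[0,0,0,2.5,0,0,0],[0,0,0,2,0,0,0],[0,0,0,1,0,0,0],[0,0,0,0,0,0,0],[0,0,0,0,0,0,0]]';  python3 -c "
from h import *
go(.4253,-.1178,-.001,-3.3)"
```

```text
time: 27.07
tcp_pos: [0.4327, -0.1177, 0.0226]
eef_rot: [1.25, 1.169, -1.243]
contact_force: [0.4, -0.0, -0.0]
gripper_width: 1.0
turn [ 0.2  0.4 -0.7] shift cm [ 2.35 -0.76  0.04] | if turned first: [ 2.36 -0.73  0.06] z 0.0226 grip 1.0 q6 1.36 t 27.1 F [ 0.4 -0.  -0. ]
```

```bash
python3 -m pendant '[[0,0,-0.7,1,-0.8,0,0],[0,0,0,1,0,0,0],[0,0,0,0.4,0,0,0],[0,0,0,0.2,0,0,0.2],[0,0,0,0,0,0,1],[0,0,0,0,0,0,1],[0,0,0,0,0,0,1],[0,0,0,0,0,0,1],[0,0,0,0,0,0,1]]';  python3 -c "
from h import *
go(.4253,-.1178,-.001,-3.3)"
```

```text
time: 27.82
tcp_pos: [0.4299, -0.117, 0.0005]
eef_rot: [1.244, 1.172, -1.244]
contact_force: [-0.0, -0.1, 0.2]
gripper_width: 0.682
turn [ 0.4  0.5 -0.5] shift cm [ 0.15 -0.46  0.1 ] | if turned first: [ 0.15 -0.46  0.11] z 0.0005 grip 0.682 q6 1.36 t 27.8 F [-0.  -0.1  0.2]
```

```bash
python3 -m pendant '[[0,0,0,-1,0,0,1],[0,0,0,-3,0,0,1],[0,0,0,-4,0,0,1],[0,0,0,-4,0,0,1],[0,0,0,-1,0,0,1],[0,0,0,0,0,0,1]]';  python3 -c "
from h import *
go(.6503,.0597,.11,-3.3)"
```

```text
time: 28.32
tcp_pos: [0.4266, -0.1153, 0.1348]
eef_rot: [1.242, 1.178, -1.248]
contact_force: [0.4, 0.1, -0.3]
gripper_width: 0.678
turn [ 0.4  0.4 -0.1] shift cm [  2.39  21.44 -18.64] | if turned first: [  2.48  21.33 -18.76] z 0.1348 grip 0.678 q6 1.36 t 28.3 F [ 0.4  0.1 -0.3]
```

```bash
python3 -m pendant '[[0.4,0.4,0,0,2.9,-2.5,1],[0,0,0,0,2.9,-2.5,1],[0,0,0,0,2.9,-2.5,1],[0,0,0,0,2.9,-2.5,1],[0,0,0,0,2.9,-2.5,1],[0,0,0,0,2.9,-2.5,1],[0,0,0,0.5,2,-1.8,1],[0,0,0,0,0,0,1],[0,0,0,0,0,0,1]]';  python3 -c "
from h import *
go(.6503,.0597,.04,-3.3)"
```

```text
time: 29.07
tcp_pos: [0.6348, 0.0469, 0.1186]
eef_rot: [1.252, 1.181, -1.262]
contact_force: [-0.9, -0.1, -1.1]
gripper_width: 0.682
turn [-0.4  0.1  0.3] shift cm [ 7.85  1.5  -1.39] | if turned first: [ 7.86  1.47 -1.36] z 0.1186 grip 0.682 q6 1.71 t 29.1 F [-0.9 -0.1 -1.1]
```

```bash
python3 -m pendant '[[0,0,0.3,1,1.4,-1.3,1],[0,0,0,2,0,0,1],[0,0,0,2,0,0,1],[0,0,0,1.2,0,0,1],[0,0,0,0.4,0,0,1],[0,0,0,0,0,0,1]]';  python3 -c "
from h import *
go(.6503,.0597,.036,-3.3)"
```

```text
time: 29.57
tcp_pos: [0.6433, 0.0555, 0.0443]
eef_rot: [1.25, 1.181, -1.269]
contact_force: [-0.6, 0.8, -0.7]
gripper_width: 0.676
turn [-0.6  0.3  0.6] shift cm [ 0.82  0.68 -0.47] | if turned first: [ 0.83  0.68 -0.46] z 0.0443 grip 0.676 q6 1.73 t 29.6 F [-0.6  0.8 -0.7]
```

```bash
python3 -m pendant '[[-0.5,0.3,0.6,0.5,0.65,-0.45,1],[0,0,0,0.2,0,0,1],[0,0,0,0,0,0,1]]';  python3 -c "
from h import *
go(.6503,.0597,.028,-3.3)"
```

```text
time: 29.82
tcp_pos: [0.6498, 0.0583, 0.0375]
eef_rot: [1.254, 1.18, -1.252]
contact_force: [-0.7, -0.7, 0.4]
gripper_width: 0.678
turn [-0.1 -0.  -0. ] shift cm [ 0.95  0.04 -0.14] | if turned first: [ 0.95  0.04 -0.15] z 0.0375 grip 0.678 q6 1.72 t 29.8 F [-0.7 -0.7  0.4]
```

```bash
python3 -m pendant '[[0,0,0,0.5,0,-0.1,1],[0,0,0,0.5,0,0,1],[0,0,0,0.1,0,0,1],[0,0,0,0,0,0,0.1],[0,0,0,0,0,0,0.1],[0,0,0,0,0,0,0.1]]'; python3 -m pendant '[[0,0,0,-1,0,0,0.1],[0,0,0,-3,0,0,0.1],[0,0,0,-4,0,0,0],[0,0,0,-3,0,0,0],[0,0,0,0,-3,3,0],[0,0,0,0,-3,3,0],[0,0,0,0,-3,3,0],[0,0,0,0,-3,3,0],[0,0,0,0,-3,3,0],[0,0,0,0,0,0,0]]'; python3 - <<'E'
from h import *
np.set_printoptions(precision=4,suppress=True)
f=grab('top','t6.png')
for n,z in (('bottle',.004),('tipbox',.004),('dish0',.026)): print(n,[(at(f,l['centre'],z)[:2],l['confidence']) for l in r.landmark_of(n,'top')[:4]])
go(.595,.171,.1,-3.3)
a=f['frame'][130:310,80:300,::-1]
cv2.imwrite('pics/t6c.png',cv2.resize(a,None,fx=3.4,fy=3.3,interpolation=cv2.INTER_CUBIC))
E
```

```text
time: 30.32
tcp_pos: [0.6521, 0.0595, 0.0285]
eef_rot: [1.257, 1.176, -1.248]
contact_force: [-0.6, -0.0, 0.2]
gripper_width: 0.899
time: 31.15
tcp_pos: [0.4953, -0.0822, 0.1504]
eef_rot: [1.258, 1.167, -1.231]
contact_force: [-0.9, 0.8, -0.1]
gripper_width: 1.0
bottle [(array([0.3523, 0.3546]), 0.75), (array([0.4193, 0.31  ]), 0.68), (array([0.6589, 0.1411]), 0.34)]
tipbox [(array([0.4202, 0.3094]), 0.82), (array([0.6581, 0.1335]), 0.56), (array([0.589, 0.057]), 0.16)]
dish0 [(array([0.6665, 0.1329]), 0.81), (array([0.6519, 0.1991]), 0.76), (array([0.6522, 0.0591]), 0.69), (array([ 0.4291, -0.3921]), 0.51)]
turn [ 0.6 -0.1 -1.8] shift cm [  5.42   7.84 -25.37] | if turned first: [  5.12   7.74 -25.46] z 0.1512 grip 1.0 q6 1.46 t 31.4 F [ 0.2 -0.8  0.3]
```

View pics/t6c.png

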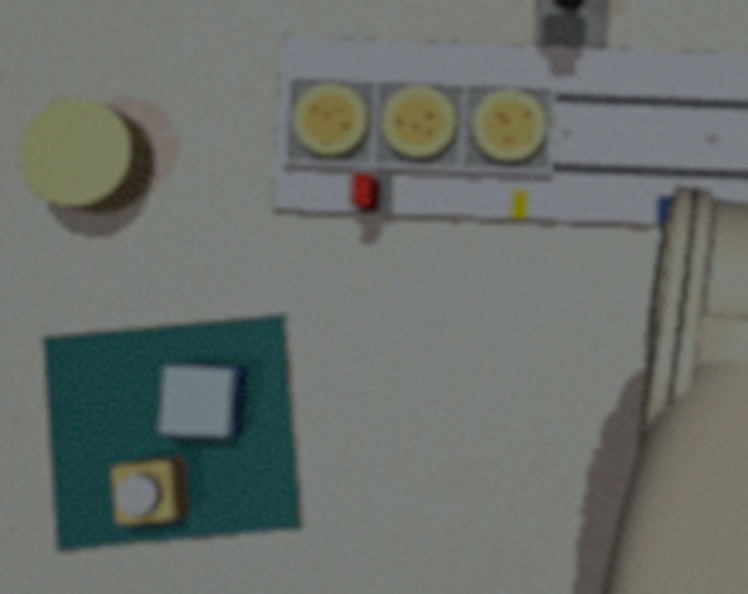

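Bottle and tipbox are on the mat. The bottle was nudged but is still well inside, at crop (147,492). All three dishes are centred in their bays at (330,119), (419,122) and (507,125). Next is the handle at (364,190).

```bash
python3 -m pendant '[[0.6,0,-1.8,0,1.2,-3.7,0],[0,0,0,0,1.2,-3.7,0],[0,0,0,0,1.2,-3.7,0],[0,0,0,0,1.2,-3.7,0],[0,0,0,0,1.2,-3.7,0],[0,0,0,0,1.2,-3.7,0],[0,0,0,0,0.8,-2.5,0],[0,0,0,0,0,0,0],[0,0,0,0,0,0,0]]';  python3 -c "
from h import *
go(.595,.171,.1,-3.3)"
```

```text
time: 32.1
tcp_pos: [0.6099, 0.1863, 0.1507]
eef_rot: [1.25, 1.185, -1.237]
contact_force: [0.5, -0.4, -0.9]
gripper_width: 1.001
turn [ 0.6 -0.3 -0.4] shift cm [ 5.05 -1.45  1.62] | if turned first: [ 5.07 -1.4   1.61] z 0.1507 grip 1.001 q6 1.91 t 32.1 F [ 0.5 -0.4 -0.9]
```

```bash
python3 -m pendant '[[0.6,-0.3,-0.4,1,-1.4,1.6,0],[0,0,0,2.5,0,0,0],[0,0,0,2,0,0,0],[0,0,0,1.5,0,0,0],[0,0,0,0,0,0,0],[0,0,0,0,0,0,0]]';  python3 -c "
from h import *
go(.595,.171,.06,-3.3)"
```

```text
time: 32.6
tcp_pos: [0.5968, 0.1744, 0.0781]
eef_rot: [1.248, 1.183, -1.246]
contact_force: [0.1, 0.2, -0.5]
gripper_width: 1.003
turn [ 0.3  0.  -0.1] shift cm [ 1.81 -0.16  0.35] | if turned first: [ 1.81 -0.16  0.35] z 0.0781 grip 1.003 q6 1.91 t 32.6 F [ 0.1  0.2 -0.5]
```

```bash
python3 -m pendant '[[0,0,0,1,-0.1,0.3,0],[0,0,0,1,0,0,0],[0,0,0,0.2,0,0,0],[0,0,0,0,0,0,0],[0,0,0,0,0,0,1],[0,0,0,0,0,0,1],[0,0,0,0,0,0,1],[0,0,0,0,0,0,1],[0,0,0,0,0,0,1],[0,0,0,0,0,0,1]]';  python3 -m pendant '[[0,0,0,0,0,0,1],[0,0,0,0,0,0,1]]'; python3 -c "
from h import *
go(.588,.051,.057,-3.3)"
```

```text
time: 33.43
tcp_pos: [0.5959, 0.1714, 0.0592]
eef_rot: [1.251, 1.183, -1.244]
contact_force: [5.6, -0.1, -5.3]
gripper_width: 0.287
time: 33.6
tcp_pos: [0.5959, 0.1714, 0.0591]
eef_rot: [1.251, 1.183, -1.244]
contact_force: [0.5, -0.0, 0.8]
gripper_width: 0.295
turn [ 0.3 -0.1 -0.2] shift cm [ 0.18 -0.16 12.06] | if turned first: [ 0.21 -0.1  12.06] z 0.0591 grip 0.295 q6 1.9 t 33.6 F [ 0.5 -0.   0.8]
```

```bash
python3 -m pendant '[[0,0,0,0,0,0.5,1],[0,0,0,0,0,1,1],[0,0,0,0,0,1.4,1],[0,0,0,0,0,1.6,1],[0,0,0,0,0,1.6,1],[0,0,0,0,0,1.6,1],[0,0,0,0,0,1.6,1],[0,0,0,0,0,1.2,1],[0,0,0,0,0,0.6,1],[0,0,0,0,0,0,1]]'; python3 -c "
from h import *
go(.5890,.0516,.059,-3.3)"
```

```text
time: 34.43
tcp_pos: [0.5893, 0.0634, 0.0591]
eef_rot: [1.26, 1.194, -1.237]
contact_force: [0.0, 1.9, -1.0]
gripper_width: 0.291
turn [ 0.4 -0.9 -0.1] shift cm [-0.01  0.04  1.18] | if turned first: [0.01 0.04 1.18] z 0.0591 grip 0.291 q6 1.72 t 34.4 F [ 0.   1.9 -1. ]
```

```bash
python3 -m pendant '[[0,-0.5,0,0,0,0.6,1],[0,0,0,0,0,0.6,1],[0,0,0,0,0,0.1,1],[0,0,0,0,0,0,1],[0,0,0,0,0,0,1]]'; python3 -c "
from h import *
go(.5890,.0516,.059,-3.3)"
```

```text
time: 34.85
tcp_pos: [0.5888, 0.0561, 0.0591]
eef_rot: [1.257, 1.196, -1.235]
contact_force: [-1.3, -0.8, 2.4]
gripper_width: 0.291
turn [ 0.6 -0.9 -0.1] shift cm [0.01 0.04 0.45] | if turned first: [0.01 0.04 0.45] z 0.0591 grip 0.291 q6 1.71 t 34.9 F [-1.3 -0.8  2.4]
```

```bash
python3 -m pendant '[[0,0,0,0,0,0.5,1],[0,0,0,0,0,0.3,1],[0,0,0,0,0,0.1,1],[0,0,0,0,0,0,1],[0,0,0,0,0,0,1]]'; python3 -c "
from h import *
go(.5890,.0516,.059,-3.3)"
```

```text
time: 35.27
tcp_pos: [0.5885, 0.0514, 0.0591]
eef_rot: [1.261, 1.204, -1.228]
contact_force: [-2.3, 1.4, 1.4]
gripper_width: 0.292
turn [ 0.8 -1.4 -0.1] shift cm [ 0.01  0.05 -0.02] | if turned first: [ 0.01  0.05 -0.02] z 0.0591 grip 0.292 q6 1.69 t 35.3 F [-2.3  1.4  1.4]
```

```bash
python3 -m pendant '[[0,0,0,0,0,0,0.4],[0,0,0,0,0,0,0],[0,0,0,0,0,0,0],[0,0,0,0,0,0,0],[0,0,0,0,0,0,0],[0,0,0,-2,0,0,0],[0,0,0,-4,0,0,0],[0,0,0,-4,0,0,0],[0,0,0,0,0,0,0]]'; python3 -m pendant '[[0,0,0,0,-3,2,0],[0,0,0,0,-3,2,0],[0,0,0,0,-3,2,0],[0,0,0,0,-3,2,0],[0,0,0,0,-3,2,0],[0,0,0,0,0,0,0]]'; python3 - <<'E'
from h import *
f=grab('top','t7.png')
go(.425,-.381,.12,6)
a=f['frame'][120:310,80:450,::-1]
cv2.imwrite('pics/t7c.png',cv2.resize(a,None,fx=2.1,fy=2.1,interpolation=cv2.INTER_CUBIC))
E
```

```text
time: 36.02
tcp_pos: [0.587, 0.0477, 0.1587]
eef_rot: [1.256, 1.209, -1.231]
contact_force: [1.4, 0.1, 0.7]
gripper_width: 1.003
time: 36.52
tcp_pos: [0.4316, -0.0479, 0.1556]
eef_rot: [1.256, 1.206, -1.221]
contact_force: [-0.8, 0.8, -0.8]
gripper_width: 0.996
turn [-8.  -1.4 -0.6] shift cm [ 2.83  0.17 33.47] | if turned first: [ 3.64 -4.47 33.1 ] z 0.1564 grip 1.0 q6 1.48 t 36.6 F [ 0.2 -0.2  0.2]
```

View pics/t7c.png

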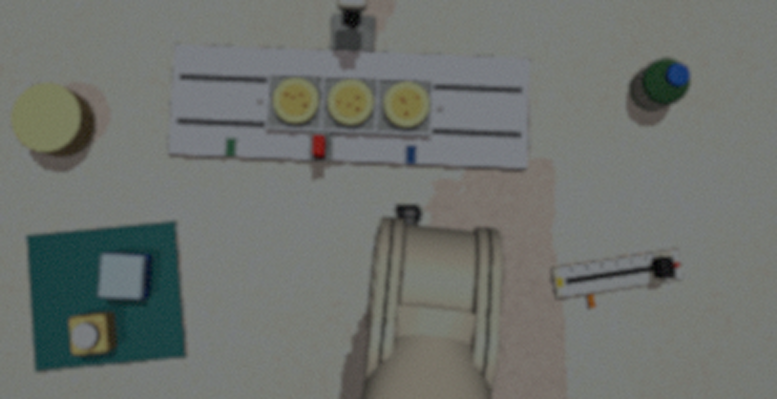

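The carrier handle stands over the yellow stripe at (319,146). The dimmer needs a closer look.

```bash
python3 - <<'E'
from h import *
np.set_printoptions(precision=4,suppress=True)
f=grab('top');g=grab('scene','s8.png')
a=f['frame'][225:275,335:415,::-1];b=g['frame'][120:180,215:275,::-1]
a=cv2.resize(a,(768,480),interpolation=cv2.INTER_CUBIC);b=cv2.resize(b,(480,480),interpolation=cv2.INTER_CUBIC)
cv2.imwrite('pics/d8a.png',a);cv2.imwrite('pics/d8b.png',b)
E
```

```text
(no output)
```

View pics/d8a.png

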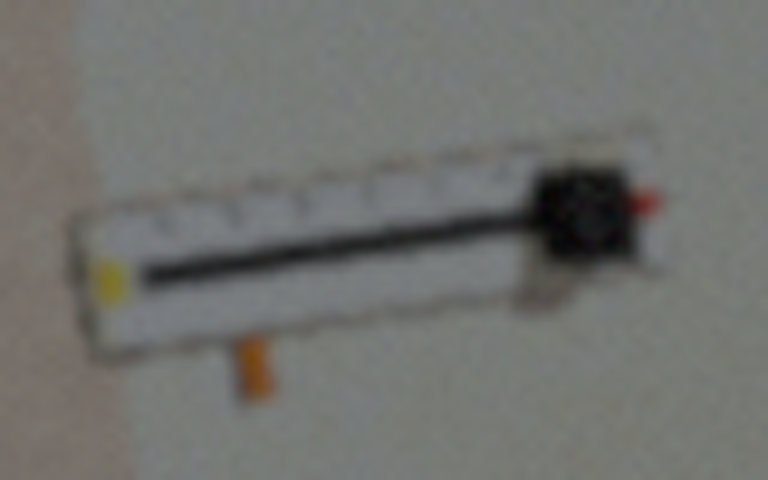

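View pics/d8b.png

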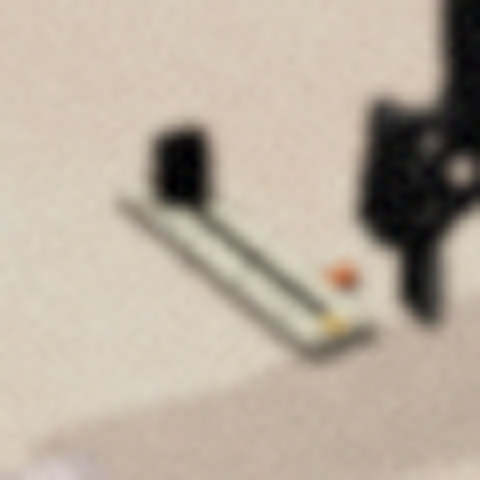

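```bash
python3 - <<'E'
from h import *
np.set_printoptions(precision=4,suppress=True)
import numpy as np
f=grab('top');g=grab('scene')
A=lambda x,y:(y/9.6+225-.45,x/9.6+335-.45)
B=lambda x,y:(y/8+120-.44,x/8+215-.44)
P=np.array([at(f,A(*c),.014)[:2] for c in [(80,212),(645,128),(655,268),(103,352)]]);print(P)
e1=(P[0]+P[3])/2;e0=(P[1]+P[2])/2;d=e1-e0;L=np.linalg.norm(d);u=d/L;c=(e0+e1)/2;print('len',L,'yaw',np.degrees(np.arctan2(-d[0],d[1])),'c',c)
for n,p in dict(grip=at(f,A(600,211),.054),mark=at(f,A(255,368),.008),dot=at(f,A(648,203),.014),bar=at(f,A(110,283),.014),grip_s=at(g,B(183,133),.054),mark_s=at(g,B(345,270),.010)).items():
    q=p[:2]-c; print(n,p[:2],'y',q@u,'x',q@np.array([u[1],-u[0]]))
go(.42,-.393,.1,5.7)
E
```

```text
[[ 0.4282 -0.2502]
 [ 0.4485 -0.4149]
 [ 0.4084 -0.4157]
 [ 0.3882 -0.2552]]
len 0.1638109724461769 yaw 7.100439325123345 c [ 0.4183 -0.334 ]
grip [ 0.426  -0.3879] y -0.054427447107513634 x 0.0009877586843745972
mark [ 0.3822 -0.3002] y 0.0380071711855454 x -0.031617695629881135
dot [ 0.427  -0.4146] y -0.08107321094791879 x -0.001355547140296863
bar [ 0.4078 -0.258 ] y 0.07668121253026816 x -0.001089861171930086
grip_s [ 0.4212 -0.3958] y -0.06170862486528231 x -0.004739394093227343
mark_s [ 0.3766 -0.306 ] y 0.03295956982291385 x -0.0379090408496882
turn [-7.5 -1.4 -0.8] shift cm [ 4.85 -0.95 34.9 ] | if turned first: [ 5.72 -5.43 34.35] z 0.1572 grip 0.997 q6 1.48 t 36.8 F [0.5 0.6 0.1]
```

```bash
python3 -m pendant '[[-4,-1.4,-0.8,0,0,3.8,0],[-4,0,0,0,-0.3,3.8,0],[-0.8,0,0,0,-0.6,3.8,0],[0,0,0,0,-0.6,3.8,0],[0,0,0,0,-0.6,3.8,0],[0,0,0,0.5,-0.6,3.8,0],[0,0,0,1,-0.6,3.8,0],[0,0,0,1,-0.6,3.8,0],[0,0,0,1,-0.5,3,0],[0,0,0,0,0,0,0]]'; python3 -c "
from h import *
go(.4255,-.392,.028,7)"
```

```text
time: 37.6
tcp_pos: [0.4528, -0.3961, 0.1191]
eef_rot: [1.094, 1.264, -1.088]
contact_force: [1.8, 0.9, 0.1]
gripper_width: 0.998
turn [ 1.9  0.5 -0.7] shift cm [ 9.07 -2.74 -0.9 ] | if turned first: [ 9.11 -2.66 -0.74] z 0.1191 grip 0.998 q6 0.69 t 37.6 F [1.8 0.9 0.1]
```

```bash
python3 -m pendant '[[1.9,0.5,-0.7,1,-2.7,-0.9,0],[0,0,0,2,0,0,0],[0,0,0,1,0,0,0],[0,0,0,0,0,0,0],[0,0,0,0,0,0,0]]'; python3 -c "
from h import *
go(.4255,-.392,.028,7)"
```

```text
time: 38.02
tcp_pos: [0.4304, -0.3935, 0.0741]
eef_rot: [1.119, 1.265, -1.116]
contact_force: [0.7, 0.3, 0.2]
gripper_width: 1.003
turn [ 0.1 -0.1 -0.1] shift cm [ 4.61 -0.47 -0.2 ] | if turned first: [ 4.61 -0.46 -0.21] z 0.0741 grip 1.003 q6 0.71 t 38.0 F [0.7 0.3 0.2]
```

```bash
python3 -m pendant '[[0,0,0,1.5,-0.4,-0.1,0],[0,0,0,1.7,0,0,0],[0,0,0,1,0,0,0],[0,0,0,0.4,0,0,0],[0,0,0,0,0,0,0.5],[0,0,0,0,0,0,1],[0,0,0,0,0,0,1],[0,0,0,0,0,0,1],[0,0,0,0,0,0,1],[0,0,0,0,0,0,1]]'; python3 -m pendant '[[0,0,0,0,0,0,1],[0,0,0,0,0,0,1]]'; python3 -c "
from h import *
go(.4255,-.392,.028,7)"
```

```text
time: 38.85
tcp_pos: [0.4248, -0.3948, 0.035]
eef_rot: [1.102, 1.267, -1.127]
contact_force: [11.5, 0.3, -17.2]
gripper_width: 0.308
time: 39.02
tcp_pos: [0.4249, -0.3947, 0.0349]
eef_rot: [1.104, 1.267, -1.127]
contact_force: [-1.2, 0.0, -3.5]
gripper_width: 0.311
turn [0.3 0.5 0.6] shift cm [ 0.68  0.1  -0.27] | if turned first: [ 0.69  0.09 -0.27] z 0.0349 grip 0.311 q6 0.7 t 39.0 F [-1.2  0.  -3.5]
```

```bash
python3 -m pendant '[[0,0,0,0,0,-0.6,1],[0,0,0,0,0,-1.2,1],[0,0,0,0,0,-1.4,1],[0,0,0,0,0,-1.4,1],[0,0,0,0,0,-1.4,1],[0,0,0,0,0,-1.4,1],[0,0,0,0,0,-1,1],[0,0,0,0,0,-0.6,1],[0,0,0,0,0,0,1],[0,0,0,0,0,0,1]]'; python3 -c "
from h import *
go(.4132,-.2994,.035,7)"
```

```text
time: 39.85
tcp_pos: [0.4136, -0.3041, 0.0349]
eef_rot: [1.097, 1.26, -1.131]
contact_force: [-0.8, -2.4, -4.8]
gripper_width: 0.313
turn [0.3 1.1 0.6] shift cm [-0.02  0.02 -0.47] | if turned first: [-0.01  0.02 -0.48] z 0.0349 grip 0.313 q6 0.82 t 39.9 F [-0.8 -2.4 -4.8]
```

```bash
python3 -m pendant '[[0,0,0,0,0,-0.4,1],[0,0,0,0,0,-0.2,1],[0,0,0,0,0,0,1],[0,0,0,0,0,0,1]]'; python3 -m pendant '[[0,0,0,0,0,0,0],[0,0,0,0,0,0,0],[0,0,0,0,0,0,0],[0,0,0,0,0,0,0],[0,0,0,0,0,0,0],[0,0,0,-2,0,0,0],[0,0,0,-4,0,0,0],[0,0,0,-4,0,0,0]]'; python3 -m pendant '[[0,0,0,0,0,-4,0],[0,0,0,0,0,-4,0],[0,0,0,0,0,-4,0],[0,0,0,0,0,-4,0],[0,0,0,0,0,-4,0],[0,0,0,0,0,0,0]]'; python3 - <<'E'
from h import *
f=grab('top')
a=f['frame'][225:275,335:415,::-1]
cv2.imwrite('pics/d9.png',cv2.resize(a,(768,480),interpolation=cv2.INTER_CUBIC))
print(r.observe()['time'])
E
```

```text
time: 40.18
tcp_pos: [0.413, -0.2989, 0.0349]
eef_rot: [1.097, 1.259, -1.132]
contact_force: [-0.7, -0.2, -3.6]
gripper_width: 0.312
time: 40.85
tcp_pos: [0.4098, -0.2945, 0.1311]
eef_rot: [1.099, 1.273, -1.137]
contact_force: [1.7, -0.9, 0.5]
gripper_width: 0.998
time: 41.35
tcp_pos: [0.395, -0.0968, 0.1404]
eef_rot: [1.107, 1.238, -1.13]
contact_force: [-1.2, 0.4, 0.3]
gripper_width: 0.999
41.4
```

View pics/d9.png

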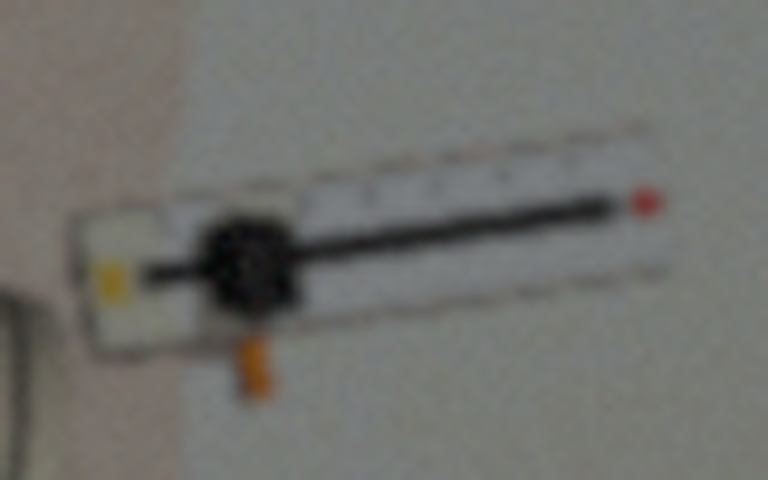

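```bash
python3 - <<'E'
from h import *
np.set_printoptions(precision=4,suppress=True)
f=grab('top')
A=lambda x,y:(y/9.6+225-.45,x/9.6+335-.45)
w=lambda x,y,z:at(f,A(x,y),z)[:2]
s1,s0=w(147,274,.014),w(612,207,.014);c=(s1+s0)/2;u=(s1-s0)/np.linalg.norm(s1-s0);print('slot',np.linalg.norm(s1-s0),c,u)
for n,p in dict(grip_top=w(263,265,.054),black_right=w(298,262,.054),black_left_base=w(203,270,.016),mark=w(255,368,.008),dot=w(648,203,.014),bar=w(110,283,.014)).items(): print(n,p,(p-c)@u)
print('TCP-based grip y',(np.array([.413,-.2989])-c)@u, (np.array([.4249,-.3947])-c)@u)
go(.413,-.299,.035,7)
E
```

```text
slot 0.13625236503252317 [ 0.4181 -0.3365] [-0.1175  0.9931]
grip_top [ 0.4133 -0.2928] 0.04390585929015073
black_right [ 0.4139 -0.3026] 0.034087807215124784
black_left_base [ 0.4109 -0.2845] 0.052394907765687275
mark [ 0.3822 -0.3002] 0.04023031293017331
dot [ 0.427  -0.4146] -0.07866296792167883
bar [ 0.4078 -0.258 ] 0.07909013474160054
TCP-based grip y 0.03789684477578314 -0.05863781234747045
turn [-0.5  1.8 -0.4] shift cm [11.2  -0.72 19.51] | if turned first: [10.6  -0.81 19.84] z 0.141 grip 1.001 q6 1.23 t 41.5 F [ 0.6 -0.1 -0. ]
```

```bash
python3 - <<'E'
from h import *
np.set_printoptions(precision=1,suppress=True)
g=grab('scene');f=grab('top')
c=np.array([.4181,-.3365]);u=np.array([-.1175,.9931]);v=np.array([u[1],-u[0]])
W=lambda x,y,z:np.r_[c+v*x+u*y,z]
b=cv2.resize(g['frame'][120:180,215:275,::-1],(720,720),interpolation=cv2.INTER_CUBIC)
a=cv2.resize(f['frame'][230:270,335:395,::-1],(720,480),interpolation=cv2.INTER_CUBIC)
def dr(im,F,r0,c0,s,pts,col):
    q=np.array([[(px(F,p)[1]-c0+.5)*s-.5,(px(F,p)[0]-r0+.5)*s-.5] for p in pts]).astype(np.int32);cv2.polylines(im,[q],True,col,1)
for im,F,r0,c0 in((b,g,120,215),(a,f,230,335)):
    for y,col in((.0402,(0,255,0)),):
        for z in(.014,.054): dr(im,F,r0,c0,12,[W(sx*.014,y+sy*.01,z) for sx,sy in((1,1),(1,-1),(-1,-1),(-1,1))],col)
    dr(im,F,r0,c0,12,[W(-.031+sx*.009,.0402+sy*.004,.01) for sx,sy in((1,1),(1,-1),(-1,-1),(-1,1))],(255,0,0))
    dr(im,F,r0,c0,12,[W(sx*.02,sy*.085,.014) for sx,sy in((1,1),(1,-1),(-1,-1),(-1,1))],(0,0,255))
cv2.imwrite('pics/d10.png',np.hstack([cv2.resize(a,(440,293)),cv2.resize(b[:, :],(293,293))])) if 0 else None
h=cv2.resize(b,(480,480));cv2.imwrite('pics/d10.png',np.vstack([a[60:300,:660],np.hstack([b[200:540,80:740],np.zeros((340,20,3),np.uint8)])[:,:660]]))
E
```

```text
(no output)
```

View pics/d10.png

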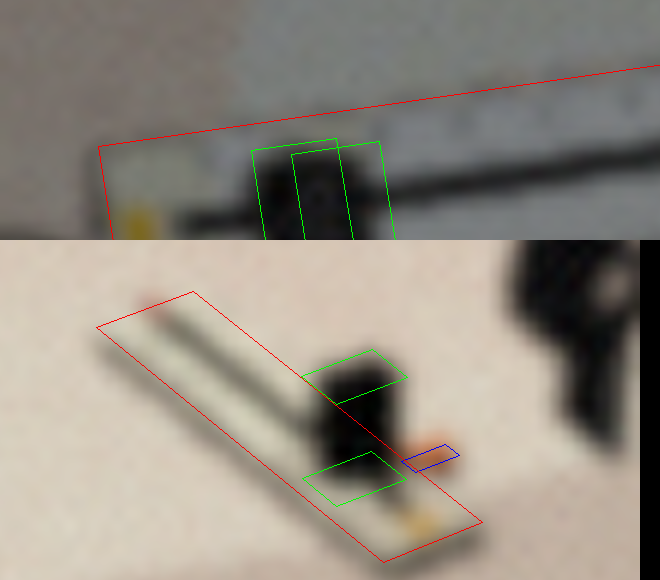

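Both overlays put the grip within about 1 mm of the mark, so the position is good. I'll give it the rest of the two seconds, then return.

```bash
python3 -m pendant '[[0,0,0,0,0,0,0],[0,0,0,0,0,0,0],[0,0,0,0,0,0,0],[0,0,0,0,0,0,0],[0,0,0,0,0,0,0],[0,0,0,0,0,0,0],[0,0,0,0,0,0,0],[0,0,0,0,0,0,0],[0,0,0,0,0,0,0],[0,0,0,0,0,0,0]]' >/dev/null; python3 -m pendant '[[-0.5,1.8,-0.4,0,-0.2,3,0],[0,0,0,0,-0.2,3.5,0],[0,0,0,0,-0.2,3.5,0],[0,0,0,0,-0.2,3.5,0],[0,0,0,0,0,3.5,0],[0,0,0,1,0,2.5,0],[0,0,0,1.5,0,0,0],[0,0,0,1.5,0,0,0],[0,0,0,0,0,0,0],[0,0,0,0,0,0,0]]'; python3 -c "
from h import *
go(.413,-.299,.035,7)"
```

```text
time: 43.22
tcp_pos: [0.4149, -0.3128, 0.1003]
eef_rot: [1.125, 1.257, -1.122]
contact_force: [0.8, -0.1, -0.1]
gripper_width: 1.001
turn [-0.4  0.1 -0.3] shift cm [ 6.52 -0.06 -1.41] | if turned first: [ 6.53 -0.02 -1.39] z 0.1003 grip 1.001 q6 0.81 t 43.2 F [ 0.8 -0.1 -0.1]
```

```bash
python3 -m pendant '[[0,0,0,1,0,-1.4,0],[0,0,0,2,0,0,0],[0,0,0,2,0,0,0],[0,0,0,1,0,0,0],[0,0,0,0.2,0,0,0],[0,0,0,0,0,0,0]]';python3 -m pendant '[[0,0,0,0,0,0,0.5],[0,0,0,0,0,0,1],[0,0,0,0,0,0,1],[0,0,0,0,0,0,1],[0,0,0,0,0,0,1],[0,0,0,0,0,0,1],[0,0,0,0,0,0,1],[0,0,0,0,0,0,1]]'; python3 -c "
from h import *
go(.4253,-.398,.035,7)"
```

```text
time: 43.72
tcp_pos: [0.417, -0.2981, 0.0418]
eef_rot: [1.122, 1.251, -1.117]
contact_force: [0.0, -0.1, 0.0]
gripper_width: 0.997
time: 44.38
tcp_pos: [0.4131, -0.3002, 0.0466]
eef_rot: [1.116, 1.251, -1.126]
contact_force: [-1.0, 0.2, -1.6]
gripper_width: 0.303
turn [-0.3  0.7 -0.1] shift cm [1.28 0.06 9.84] | if turned first: [1.16 0.02 9.86] z 0.0466 grip 0.303 q6 0.83 t 44.4 F [-1.   0.2 -1.6]
```

```bash
python3 -m pendant '[[0,0,0,0,0,0.6,1],[0,0,0,0,0,1.2,1],[0,0,0,0,0,1.4,1],[0,0,0,0,0,1.4,1],[0,0,0,0,0,1.4,1],[0,0,0,0,0,1.4,1],[0,0,0,0,0,1,1],[0,0,0,0,0,0.6,1],[0,0,0,0,0,0.5,1],[0,0,0,0,0,0.4,1]]'; python3 -c "
from h import *
go(.4253,-.398,.0466,7)"
```

```text
time: 45.22
tcp_pos: [0.4258, -0.4022, 0.0464]
eef_rot: [1.123, 1.262, -1.117]
contact_force: [-1.1, 15.0, 10.9]
gripper_width: 0.299
turn [-0.1 -0.1 -0.2] shift cm [-0.02 -0.   -0.42] | if turned first: [-0.02 -0.   -0.42] z 0.0464 grip 0.299 q6 0.69 t 45.2 F [-1.1 15.  10.9]
```

```bash
python3 -m pendant '[[0,0,0,0,0,-0.1,1],[0,0,0,0,0,0,0],[0,0,0,0,0,0,0],[0,0,0,0,0,0,0],[0,0,0,0,0,0,0],[0,0,0,0,0,0,0],[0,0,0,-2,0,0,0],[0,0,0,-4,0,0,0],[0,0,0,-4,0,0,0],[0,0,0,0,0,0,0]]';python3 -m pendant '[[4,0,0,0,0.4,-3.8,0],[4,0,0,0,0.4,-3.8,0],[2.3,0,0,0,0.4,-3.8,0],[0,0,0,0,1,-3.8,0],[0,0,0,0,1,-3.8,0],[0,0,0,0,1,-3.8,0],[0,0,0,0,1,-3.8,0],[0,0,0,0,0,0,0]]'; python3 - <<'E'
from h import *
np.set_printoptions(precision=4,suppress=True)
f=grab('top','t11.png')
for n,z in (('bottle',.004),('tipbox',.004),('carrier_handle',.086),('dimmer_top',.054)): print(n,[(at(f,l['centre'],z)[:2],round(l['confidence'],2)) for l in r.landmark_of(n,'top')[:2]])
go(.5885,.0515,.13,-3.3)
E
```

```text
time: 46.05
tcp_pos: [0.4238, -0.4018, 0.1479]
eef_rot: [1.12, 1.267, -1.121]
contact_force: [1.2, -0.9, 1.0]
gripper_width: 1.0
time: 46.72
tcp_pos: [0.4866, -0.1351, 0.1519]
eef_rot: [1.265, 1.155, -1.261]
contact_force: [0.2, -0.4, 1.7]
gripper_width: 1.001
bottle [(array([0.355 , 0.3493]), 0.96)]
tipbox [(array([0.4252, 0.3156]), 0.83)]
carrier_handle [(array([0.5897, 0.0529]), 0.8)]
dimmer_top [(array([ 0.4286, -0.3855]), 0.6)]
turn [-1.7  0.7 -0.7] shift cm [  2.02   8.66 -20.21] | if turned first: [  2.16   9.28 -19.92] z 0.1516 grip 1.001 q6 1.38 t 47.0 F [-0.2  0.1 -0.3]
```

```bash
python3 -m pendant '[[-1.7,0.7,-0.7,0,1.7,-3.7,0],[0,0,0,0,1.7,-3.7,0],[0,0,0,0,1.7,-3.7,0],[0,0,0,0,1.7,-3.7,0],[0,0,0,0.5,1.7,-3.4,0],[0,0,0,0.5,0,0,0],[0,0,0,0,0,0,0],[0,0,0,0,0,0,0]]'; python3 -c "
from h import *
go(.5885,.0515,.059,-3.3)"
```

```text
time: 47.63
tcp_pos: [0.5865, 0.0226, 0.1394]
eef_rot: [1.272, 1.165, -1.275]
contact_force: [-0.7, -0.6, 0.3]
gripper_width: 1.002
turn [-1.7  0.1  0. ] shift cm [ 8.03 -0.05 -2.92] | if turned first: [ 8.04  0.03 -2.9 ] z 0.1394 grip 1.002 q6 1.7 t 47.6 F [-0.7 -0.6  0.3]
```

```bash
python3 -m pendant '[[-1.7,0,0,0,0,-2.9,0],[0,0,0,1.5,0,0,0],[0,0,0,2,0,0,0],[0,0,0,1,0,0,0],[0,0,0,0,0,0,0],[0,0,0,0,0,0,0]]'; python3 -c "
from h import *
go(.5885,.0515,.059,-3.3)"
```

```text
time: 48.13
tcp_pos: [0.5878, 0.0391, 0.095]
eef_rot: [1.261, 1.169, -1.266]
contact_force: [0.7, 0.3, 0.4]
gripper_width: 0.998
turn [-1.   0.3 -0. ] shift cm [ 3.59 -0.02 -1.26] | if turned first: [ 3.6   0.   -1.24] z 0.095 grip 0.998 q6 1.71 t 48.1 F [0.7 0.3 0.4]
```

```bash
python3 -m pendant '[[-1,0,0,0,0,-1.3,0],[0,0,0,0,0,-0.2,0],[0,0,0,1.5,0,0,0],[0,0,0,1.4,0,0,0],[0,0,0,0.6,0,0,0],[0,0,0,0,0,0,0]]';python3 -m pendant '[[0,0,0,0,0,0,1],[0,0,0,0,0,0,1],[0,0,0,0,0,0,1],[0,0,0,0,0,0,1],[0,0,0,0,0,0,1],[0,0,0,0,0,0,1],[0,0,0,0,0,0,1],[0,0,0,0,0,0,1]]'; python3 -c "
from h import *
go(.5885-.00683,.0515-.1198,.059,-3.3)"
```

```text
time: 48.63
tcp_pos: [0.5929, 0.0532, 0.0654]
eef_rot: [1.256, 1.17, -1.247]
contact_force: [0.4, -0.2, 0.8]
gripper_width: 1.0
time: 49.3
tcp_pos: [0.5887, 0.0543, 0.0689]
eef_rot: [1.252, 1.177, -1.251]
contact_force: [0.2, 0.1, -1.2]
gripper_width: 0.291
turn [-0.1  0.1 -0.2] shift cm [ 1.01  0.02 12.27] | if turned first: [ 0.99  0.   12.28] z 0.0689 grip 0.291 q6 1.72 t 49.3 F [ 0.2  0.1 -1.2]
```

```bash
python3 -m pendant '[[0,0,0,0,0,0.5,1],[0,0,0,0,0,1,1],[0,0,0,0,0,1.4,1],[0,0,0,0,0,1.6,1],[0,0,0,0,0,1.6,1],[0,0,0,0,0,1.6,1],[0,0,0,0,0,1.6,1],[0,0,0,0,0,1.2,1],[0,0,0,0,0,0.9,1],[0,0,0,0,0,0.3,1]]'; python3 -m pendant '[[0,0,0,0,0,0.3,1],[0,0,0,0,0,0,1],[0,0,0,0,0,0,1]]'; python3 -c "
from h import *
go(.5819,-.0655,.0689,-3.3)"
```

```text
time: 50.13
tcp_pos: [0.5819, -0.0547, 0.069]
eef_rot: [1.269, 1.199, -1.236]
contact_force: [0.5, 15.4, 0.5]
gripper_width: 0.287
time: 50.38
tcp_pos: [0.582, -0.054, 0.069]
eef_rot: [1.275, 1.207, -1.23]
contact_force: [-0.8, 2.4, -0.2]
gripper_width: 0.285
turn [ 0.3 -2.  -0.1] shift cm [-0.03  0.05  1.15] | if turned first: [0.01 0.06 1.15] z 0.069 grip 0.285 q6 1.51 t 50.4 F [-0.8  2.4 -0.2]
```

```bash
python3 -m pendant '[[0,-0.5,0,0,0,0.6,1],[0,-0.5,0,0,0,0.6,1],[0,0,0,0,0,0.4,1],[0,0,0,0,0,0,1],[0,0,0,0,0,0,1]]'; python3 -c "
from h import *
go(.5819,-.0655,.0689,-3.3)"
```

```text
time: 50.8
tcp_pos: [0.5813, -0.0655, 0.0689]
eef_rot: [1.266, 1.202, -1.233]
contact_force: [-0.4, 2.3, -0.2]
gripper_width: 0.289
turn [ 0.4 -1.5 -0.1] shift cm [ 0.    0.06 -0.  ] | if turned first: [ 0.    0.06 -0.  ] z 0.0689 grip 0.289 q6 1.5 t 50.8 F [-0.4  2.3 -0.2]
```

Release, rise, move off and check.

```bash
python3 -m pendant '[[0,0,0,0,0,0,0.4],[0,0,0,0,0,0,0],[0,0,0,0,0,0,0],[0,0,0,0,0,0,0],[0,0,0,0,0,0,0],[0,0,0,-2,0,0,0],[0,0,0,-4,0,0,0],[0,0,0,-3,0,0,0],[0,0,0,0,0,0,0]]'; python3 -m pendant '[[0,0,0,0,-3.2,-2.5,0],[0,0,0,0,-3.2,-2.5,0],[0,0,0,0,-3.2,-2.5,0],[0,0,0,0,-3.2,-2.5,0],[0,0,0,0,-3.2,-2.5,0],[0,0,0,0,-3,-2,0],[0,0,0,0,0,0,0]]'; python3 - <<'E'
from h import *
np.set_printoptions(precision=4,suppress=True)
f=grab('top','t12.png')
for n,z in (('carrier_handle',.086),('dimmer_top',.054)): print(n,[(at(f,l['centre'],z)[:2],round(l['confidence'],2)) for l in r.landmark_of(n,'top')[:2]])
h=cv2.cvtColor(f['frame'],cv2.COLOR_RGB2HSV);p=np.argwhere(cv2.inRange(h,(0,120,60),(8,255,255))[170:210,255:300]>0).mean(0)+[170,255];print('handle seg',at(f,p,.08))
print(r.observe()['time'])
a=f['frame'][120:310,80:450,::-1]
cv2.imwrite('pics/t12c.png',cv2.resize(a,None,fx=2.1,fy=2.1,interpolation=cv2.INTER_CUBIC))
E
```

```text
time: 51.55
tcp_pos: [0.5801, -0.0689, 0.1594]
eef_rot: [1.262, 1.207, -1.234]
contact_force: [1.8, -0.6, 1.7]
gripper_width: 1.001
time: 52.13
tcp_pos: [0.3944, 0.0877, 0.1605]
eef_rot: [1.27, 1.199, -1.233]
contact_force: [-0.5, -0.8, 0.3]
gripper_width: 1.002
carrier_handle [(array([ 0.5841, -0.0718]), 0.59)]
dimmer_top [(array([ 0.4307, -0.3858]), 0.43), (array([ 0.6409, -0.0449]), 0.37)]
handle seg [ 0.5807 -0.0672  0.08  ]
52.2833
```

View pics/t12c.png

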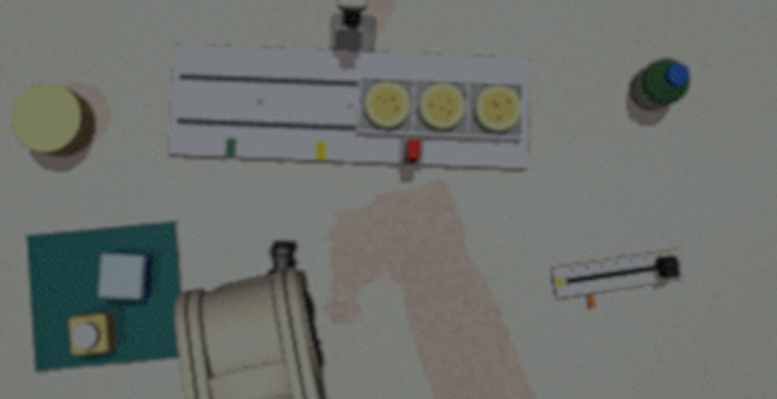

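```bash
python3 -c "
from workcell import r
print(r.hand_in())"
```

```text
the job is handed in; nothing more can be done
None
```

The rail is ready and the job is handed in, at about 52 s of the 208 s allowed; no verdict came back. The timer was not there at the start, so there were two things to clear.

- **Clearing and loading:** the tipbox and bottle went from the rail onto the mat, and each of the three dishes into its own bay at the load station. Something knocked the bottle about 3.5 cm on the mat. It stayed well inside, so I left it.
- **Imaging:** I moved the carrier to the yellow station, slid the dimmer to the orange mark and left it there for more than 2 s. Then I slid it back against the off stop (about 15 N) and moved the carrier to blue.

**Last checks (top camera):**
- **Carrier:** the handle stands at the blue stripe, about 1.5 mm from where it was expected. That is within camera error, but I could not confirm the click directly.
- **Dishes and cleared things:** all three dishes look flat and centred, and the tipbox and bottle are on the mat.
- **Bystanders and arm:** the big dishes and the reagent bottle have not visibly moved, and the arm is clear of everything.

**What disagreed:**
- **Dimmer at the mark:** the top camera put the grip about 3 mm past the mark at first. Overlays in both cameras put it within about 1 mm, and the travel to the stop suggested 1 to 2.5 mm. All are within the 5 mm allowed.
- **Dimmer at off:** the point network placed the grip about 1 cm short of off. It read nearly the same before the first slide, and the last picture shows the grip covering the red dot, so I relied on the stop contact.

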